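# Clear the bobbin creel and clock its wheel for the high spot

## Task

Slide every wound bobbin off the creel wheel's posts and put them in the wooden tray. Then run the dial gauge in along its slide, right up to its stop so that its sprung plunger bears on the wheel's rim, and turn the wheel, with a post as its handle if you like, to find where the rim stands proudest; it has a lesser proud place too. Leave the wheel standing still with the highest part of the rim at the plunger, the needle at its greatest reading, the gauge still in, ready for the spot to be marked; leave the tools on the bench alone.

Things in the scene. Friction and masses are not known exactly. Their poses are not given: they have to be found in the camera images.
- creel: fixed plywood board, 356 x 218 x 24 mm, that carries the wheel and the dial gauge. Origin: centre of its underside, x along its length towards the gauge, y across, z up. The wheel's upright axis is at x = -77 mm, y = 0; the gauge slides along y = 0
- wheel_axis (a point): on the wheel's axis, 112 mm above the bench. The wheel: a plywood disc, radius 95 mm, underside 38 and top 60 mm above the bench, under a flat steel cross with a low nut (top 84 mm) and five posts, 70 mm from the axis. The disc was clamped under the cross at any angle. Its rim is true except for a part about 120 mm long that rises smoothly to 5 mm proud and a shorter one that rises to 2.5 mm, 143 degrees from it
- wheel (a joint): angle of the wheel, rad, 0 at the start, grows counter-clockwise from above; turns freely many turns either way with 0.12 N m of friction and stays where it is left. At angle A post k stands, in the board's frame, in the direction 36 + 72 (k - 1) degrees + A from x. Carry a post round the axis between the fingers to turn the wheel; the round post can turn in the grip
- post1 (a point): top of post 1 of the wheel, a round upright steel post 12 mm thick, 112 mm above the bench; moves round with the wheel
- post2 (a point): top of post 2 of the wheel, a round upright steel post 12 mm thick, 112 mm above the bench; moves round with the wheel
- post3 (a point): top of post 3 of the wheel, a round upright steel post 12 mm thick, 112 mm above the bench; moves round with the wheel
- post4 (a point): top of post 4 of the wheel, a round upright steel post 12 mm thick, 112 mm above the bench; moves round with the wheel
- post5 (a point): top of post 5 of the wheel, a round upright steel post 12 mm thick, 112 mm above the bench; moves round with the wheel
- bobbin1: wound bobbin that starts on post 1, square black flanges 44 x 44 mm, 34 mm high, copper winding almost flush, 15 mm bore, about 0.12 kg; origin: centre of its underside, z along the bore (up while it sits on the post), x and y square to the flange edges. On its post its underside is 66 mm and its top 100 mm above the bench, the post ends 12 mm higher. May be absent: 3 to 5 are there
- bobbin2: wound bobbin that starts on post 2, square black flanges 44 x 44 mm, 34 mm high, copper winding almost flush, 15 mm bore, about 0.12 kg; origin: centre of its underside, z along the bore (up while it sits on the post), x and y square to the flange edges. On its post its underside is 66 mm and its top 100 mm above the bench, the post ends 12 mm higher. May be absent: 3 to 5 are there
- bobbin3: wound bobbin that starts on post 3, square black flanges 44 x 44 mm, 34 mm high, copper winding almost flush, 15 mm bore, about 0.12 kg; origin: centre of its underside, z along the bore (up while it sits on the post), x and y square to the flange edges. On its post its underside is 66 mm and its top 100 mm above the bench, the post ends 12 mm higher. May be absent: 3 to 5 are there
- bobbin4: wound bobbin that starts on post 4, square black flanges 44 x 44 mm, 34 mm high, copper winding almost flush, 15 mm bore, about 0.12 kg; origin: centre of its underside, z along the bore (up while it sits on the post), x and y square to the flange edges. On its post its underside is 66 mm and its top 100 mm above the bench, the post ends 12 mm higher. May be absent: 3 to 5 are there
- bobbin5: wound bobbin that starts on post 5, square black flanges 44 x 44 mm, 34 mm high, copper winding almost flush, 15 mm bore, about 0.12 kg; origin: centre of its underside, z along the bore (up while it sits on the post), x and y square to the flange edges. On its post its underside is 66 mm and its top 100 mm above the bench, the post ends 12 mm higher. May be absent: 3 to 5 are there
- tray: shallow open wooden tray, 250 x 220 x 34 mm outside, walls and floor 7 mm, loose, about 1.4 kg; origin: centre of its underside, x along the 250 mm side, z up
- gauge (a joint): travel of the dial gauge's saddle along its slide, m: 0 backed off (start), 0.036 in at its stop at the wheel; it moves towards the wheel (-x of the board) against about 5 N of friction and stays where it is left
- gauge_knob (a point): top of the saddle's upright black knob, 16 mm thick, upper part cylindrical; top 94 mm above the bench, 107 mm behind the plunger's tip; push or pull the saddle by it. The dial body between knob and plunger is 58 mm across and its glass 59 mm above the bench
- needle (a joint): angle of the dial's needle, rad, clockwise from above, 0 with the plunger out; one turn (6.28) is 10 mm of plunger travel. At the stop the plunger (height 51 mm, spring 1 to 2.5 N) is pressed in about 1.7 mm by the true part of the rim, more where the rim is proud
- sanding_block: bystander: cork sanding block, 96 x 63 x 30 mm
- c_clamp: bystander: small blue C-clamp lying flat, 108 x 78 x 12 mm
Mind the look-alikes: they are no part of the job. What is shaped like the bobbin3 but turquoise is not meant. Leave any purple look-alike of the bobbin2 alone.

How it is judged:
On the way, in this order (a step that is already met when the one before it is completed fails the run):
1. every bobbin is off its post and lies in the tray (x of bobbin1 in the frame of tray between -0.118 and 0.118 m and y of bobbin1 in the frame of tray between -0.103 and 0.103 m and z of bobbin1 in the frame of tray between -0.01 and 0.045 m and linear speed of each of bobbin1, bobbin2, bobbin3, bobbin4, bobbin5 below 0.03 m/s and x of bobbin2 in the frame of tray between -0.118 and 0.118 m and y of bobbin2 in the frame of tray between -0.103 and 0.103 m and z of bobbin2 in the frame of tray between -0.01 and 0.045 m and x of bobbin3 in the frame of tray between -0.118 and 0.118 m and y of bobbin3 in the frame of tray between -0.103 and 0.103 m and z of bobbin3 in the frame of tray between -0.01 and 0.045 m and x of bobbin4 in the frame of tray between -0.118 and 0.118 m and y of bobbin4 in the frame of tray between -0.103 and 0.103 m and z of bobbin4 in the frame of tray between -0.01 and 0.045 m and x of bobbin5 in the frame of tray between -0.118 and 0.118 m and y of bobbin5 in the frame of tray between -0.103 and 0.103 m and z of bobbin5 in the frame of tray between -0.01 and 0.045 m), for 0.2 s.
2. the gauge is run in to its stop, its plunger on the rim (value of joint gauge above 0.034 m and value of joint needle above 0.6 rad), for 0.3 s.
At the end, for the whole second after the job is handed in: all bobbins present rest inside the tray's walls, any way up; the gauge is within 2 mm of its stop; the wheel stands still with the needle above 3.6 rad, that is within about 0.9 mm of plunger travel of the greatest reading (about 4.15 rad) (all of step 1 and value of joint gauge above 0.034 m and value of joint needle above 3.6 rad and velocity of joint wheel between -0.05 and 0.05 rad/s); the robot touches nothing.
It fails at once if a bystander tool is shifted by more than 30 mm (distance of any of sanding_block, c_clamp from where it was at the start of the episode above 0.03 m).
Of bobbin1, bobbin2, bobbin3, bobbin4, bobbin5 only 3 to 5 are there at a start; the rules pass over those that are not, and their reading is None.
At some moment in a run one of tray may be knocked a few centimetres aside while the robot is not near it.
Once in a run the grip may slacken for a moment while it holds something.
It also fails if it takes over 208 s, if anything falls off the work surface, if the arm or the gripper's body presses on something with over 40 N, if the wrist force passes 120 N, or if a joint passes its speed limit or range.

## Robot

A 6-joint arm with a two-finger parallel gripper is mounted at the origin on a cart in front of the work surface, level with it; the furniture and walls round the work are solid. World frame = base frame: x ahead of the robot, y to its left, z up, the work surface at z = 0. Lengths are in m, angles in rad, forces in N, time in s.
With the tool pointing down it reaches from about 0.25 to 0.775 m from the base axis. Payload 4 kg.
Tool frame: the origin (TCP) lies between the finger pads; the fingertips stand 22 mm ahead of it and the grasp point (between the pads) lies 3 mm ahead of it (arm.tips_ahead is the distance from the TCP to the fingertips, in m); z points along the fingers, y is the line along which they close (so a half turn about z gives the same grasp; the last joint's range is limited). The gripper opens to 85 mm and grips with 20 to 120 N. Pads are 22 mm wide; open, the fingers measure 114 mm over their backs; the gripper's body (76 mm by 85 mm) begins 54 mm behind the grasp point. The pads swing forward as they close: fully open they stand 13 mm farther back than shut.
Start: joints at [1.171, 0.087, 1.371, -0, 1.684, -0.103], TCP at [0.161, 0.526, 0.253] pointing down, gripper open.
Joint ranges: [-3.1, 3.1], [-0.76, 2.03], [0.27, 2.55], [-1.08, 4.22], [0.17, 2.65], [-2.57, 2.57]. Speed limits (rad/s): [2.79, 2.79, 3.14, 3.14, 3.14, 3.14].

## Interface

Orientations are given as a unit quaternion [x, y, z, w].
In Python, from cell import arm gives the robot as it stands.
- The arm moves only by the tool move_arm, never from a script. Its argument "deltas" is a list of rows, each an object with "claw": the finger opening in m, from 0 to 0.0854; "delta_pos": the shift along the tool's x, y, z in m, a list of three; "spin": the turn about the tool's z in degrees. A call has 1 to 12 rows; each row is the pose to reach, as a shift and turn from the pose commanded when the call began, along the tool's axes at that moment; what a row does not reach only later rows make up. A row lasts 1/10 s, in which the tool goes at most 50 mm and 8.59 degrees, less where a joint would pass 70% of its speed; a pose out of reach is approached as far as the arm can. A call with a gripper value outside its range is refused whole. The fingers move at their own pace and stop on an object; "newtons" is the grip in N (left out, the last holds). Time passes only in rows, so rows that repeat a pose let the fingers close. It gives the time, the measured TCP pose, the force, the opening and the grip force at its end, in the units of the state.
- arm.read_state(): the state, without advancing time (a new reading comes with each control period).
- arm.camera(name): name is "scene" or "top" or "wrist"; returns a dict with "image" (420x560x3 uint8, red, green, blue), "K" (3x3 intrinsics, pixels), "extrinsics" (4x4, takes a point from camera to world coordinates). Camera axes: x right, y down, z forward; pixel columns grow to the right and rows downward; lengths in m; the calibration is good to about 2 mm. The wrist camera is an equidistant fisheye: a pixel r from the principal point sees the ray r / f radians off the axis. A picture is of the moment at which its call begins. There is no depth.
- arm.sign_off(): hands the job in; it is judged then, once.
Trained networks look in a picture, given as the dict that the camera call returned (one of the last four; its "shot" number tells which), for a name from the list of things; names that differ only in an ending like _2 or _b are one class to them, and where a whole thing is asked for, a point or a joint stands for the part that bears it (a point fixed in the world has none). Each returns a list of dicts, best first, with "p" (0 to 1); they miss things now and then, are a little off and sometimes report something else, mostly with a low value. They report only what shows in the picture. A call takes as long as a camera call. They do not tell look-alikes from the thing itself.
- arm.boxes_of(picture, query): "xyz" ([x, y, z] in m, in world coordinates, good to about 4 mm: the middle of the surface that is visible of it).
The state is a dict: "time": time; "joint_positions": joint angles; "joint_vel": joint speeds; "joint_efforts": joint torques, N m; "tool_pos": TCP position; "tcp_rot": TCP orientation; "contact_force": force on the tool from outside, world axes, zero at the start; "wrist_torque": the same for the moment, N m; "width": finger opening in m; "grip_force": force on a finger pad.
Only numpy, scipy, OpenCV 4.12 (cv2) and the standard library are available. Lean on these libraries where they do the work, as an engineer would, in place of code of your own. Each camera call takes 0.05 s, during which the arm holds its last target. There are 200 camera calls.

## Working session

There is one attempt and no reset: what is moved stays moved. The work goes in short steps, Python scripts to look and compute and a tool call to move; the robot and the scene stay as the last step left them, time stands still between calls to the robot, and variables do not carry over. Pictures are saved under pics/ and viewed, at most 14 in all, crops included, and the job is handed in when it is done.

Besides the shell and the picture viewer there is one more tool, called after "Call:" by a JSON object that holds its "fn" and its "kwargs". move_arm: Moves the arm, as the interface text tells. Its arguments: {"type":"object","properties":{"deltas":{"type":"array"},"newtons":{"type":"number"}},"required":["deltas"]}

```bash
mkdir -p pics; ls
cat > h.py <<'E'
import numpy as np, cv2, json
from cell import arm
def snap(name,fn=None):
    p=arm.camera(name)
    if fn: cv2.imwrite('pics/'+fn,cv2.cvtColor(np.asarray(p['image']),cv2.COLOR_RGB2BGR))
    return p
def ray(p,u,v):
    K=np.array(p['K']);E=np.array(p['extrinsics'])
    d=np.array([(u-K[0,2])/K[0,0],(v-K[1,2])/K[1,1],1.])
    return E[:3,3],E[:3,:3]@d
def at(p,u,v,z):
    o,d=ray(p,u,v); return o+d*(z-o[2])/d[2]
def proj(p,X):
    K=np.array(p['K']);E=np.array(p['extrinsics'])
    c=E[:3,:3].T@(np.array(X)-E[:3,3]); return K[:2,:2]@(c[:2]/c[2])+K[:2,2]
E
python3 - <<'E'
from h import *
for n in('top','scene'):
    p=snap(n,n+'0.png')
    print(n,np.round(p['extrinsics'],3).tolist(),np.round(p['K'],1).tolist())
    for q in ['creel','bobbin1','post1','tray','gauge_knob','gauge','wheel','sanding_block','c_clamp']:
        print(q,[(round(b['p'],2),np.round(b['xyz'],3).tolist()) for b in arm.boxes_of(p,q)])
s=arm.read_state();print(s)
E
```

```text
pics
top [[-0.041, -0.979, 0.201, 0.309], [-0.999, 0.04, -0.006, 0.132], [-0.003, -0.201, -0.98, 1.402], [0.0, 0.0, 0.0, 1.0]] [[410.2, 0.0, 285.4], [0.0, 410.2, 204.5], [0.0, 0.0, 1.0]]
creel [(0.66, [0.493, 0.173, 0.027]), (0.61, [0.71, -0.166, 0.026])]
bobbin1 [(0.74, [0.494, 0.464, 0.032]), (0.71, [0.571, 0.289, 0.101]), (0.71, [0.396, 0.489, 0.034]), (0.69, [0.459, 0.219, 0.099]), (0.67, [0.523, 0.639, 0.035]), (0.53, [0.435, 0.298, 0.104]), (0.51, [0.543, 0.211, 0.104]), (0.45, [0.506, 0.34, 0.1])]
post1 [(0.96, [0.5, 0.265, 0.056])]
tray [(0.6, [0.521, -0.231, 0.005]), (0.47, [0.497, 0.077, 0.06])]
gauge_knob [(0.8, [0.496, 0.074, 0.058]), (0.72, [0.52, -0.23, 0.004])]
gauge [(0.74, [0.494, 0.077, 0.06])]
wheel [(0.75, [0.503, 0.266, 0.058]), (0.62, [0.504, 0.34, 0.098])]
sanding_block [(0.72, [0.71, -0.165, 0.029])]
c_clamp [(0.83, [0.734, 0.008, 0.008])]
scene [[-0.832, -0.338, 0.439, -0.06], [-0.554, 0.494, -0.67, 1.083], [0.009, -0.801, -0.598, 0.931], [0.0, 0.0, 0.0, 1.0]] [[451.7, 0.0, 289.8], [0.0, 451.7, 204.7], [0.0, 0.0, 1.0]]
creel [(0.89, [0.477, 0.266, 0.021]), (0
[... 758 characters left out ...]
joint_positions': array([ 1.17090471e+00,  8.72016455e-02,  1.37069959e+00,  1.19177654e-05,
        1.68364772e+00, -1.03122319e-01]), 'joint_vel': array([-0.00035112, -0.00085   , -0.00025571, -0.00078989,  0.00090035,
        0.00069237]), 'joint_efforts': array([ 2.99646556e-03, -3.51728654e+01, -3.13476133e+01, -1.12422467e-04,
        1.57467844e-04,  5.24247909e-06]), 'tool_pos': array([0.16085059, 0.52595387, 0.25334018]), 'tcp_rot': array([ 1.47840064e-01,  9.89011282e-01,  2.26353587e-05, -2.97192579e-07]), 'contact_force': array([ 0.34511544,  0.27541989, -0.2958468 ]), 'wrist_torque': array([ 0.04444099, -0.0076784 , -0.02239245]), 'grip_force': 0.0, 'width': 0.08552374696450982}
```

View pics/top0.png

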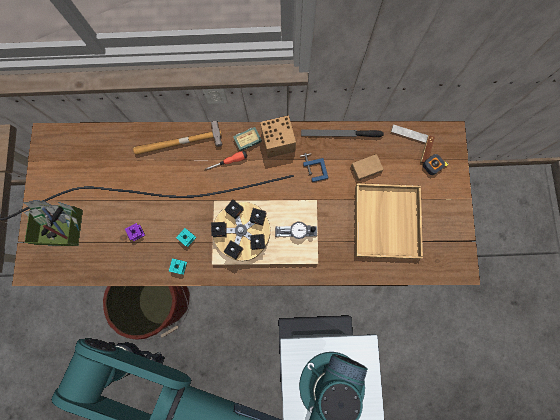

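View pics/scene0.png

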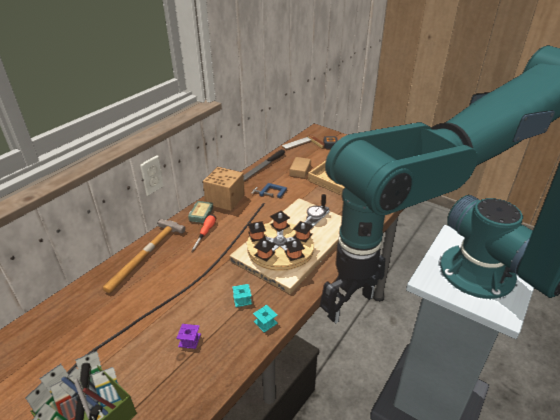

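Top view: the wheel at about (240,229) carries five black bobbins, the gauge is at (300,231) with its knob at about (313,229), and the tray at (389,221). The turquoise and purple look-alikes at (186,237), (177,266) and (135,232) lie off the wheel. The scene view agrees. I'll go above the wheel for a close look.

Call:
{"fn": "move_arm", "kwargs": {"deltas": [{"delta_pos": [-0.2, -0.07, -0.03], "spin": -8.5, "claw": 0.06}, {"delta_pos": [-0.4, -0.145, -0.06], "spin": -17, "claw": 0.06}, {"delta_pos": [-0.4, -0.145, -0.06], "spin": -17, "claw": 0.06}, {"delta_pos": [-0.4, -0.145, -0.06], "spin": -17, "claw": 0.06}, {"delta_pos": [-0.4, -0.145, -0.06], "spin": -17, "claw": 0.06}, {"delta_pos": [-0.4, -0.145, -0.06], "spin": -17, "claw": 0.06}, {"delta_pos": [-0.4, -0.145, -0.06], "spin": -17, "claw": 0.06}, {"delta_pos": [-0.4, -0.145, -0.06], "spin": -17, "claw": 0.06}, {"delta_pos": [-0.4, -0.145, -0.06], "spin": -17, "claw": 0.06}, {"delta_pos": [-0.4, -0.145, -0.06], "spin": -17, "claw": 0.06}, {"delta_pos": [-0.4, -0.145, -0.06], "spin": -17, "claw": 0.06}, {"delta_pos": [-0.4, -0.145, -0.06], "spin": -17, "claw": 0.06}]}}

```text
time: 2.2
tool_pos: [0.5002, 0.271, 0.3132]
tcp_rot: [-0.0, 1.0, 0.0, -0.0]
contact_force: [0.1, -0.5, 0.3]
width: 0.06
grip_force: 0.0
```

Run:
```python
from h import *
p=snap('wrist','w0.png')
print(np.round(p['extrinsics'],3).tolist(),np.round(p['K'],1).tolist())
s=arm.read_state();print(s['tool_pos'],s['tcp_rot'],s['width'],s['time'])
for q in ['bobbin1','post1','gauge_knob']:
    print(q,[(round(b['p'],2),np.round(b['xyz'],3).tolist()) for b in arm.boxes_of(p,q)])
```

```text
[[-0.001, 0.948, 0.318, 0.419], [1.0, 0.001, 0.001, 0.271], [0.0, 0.318, -0.948, 0.434], [0.0, 0.0, 0.0, 1.0]] [[325.2, 0.0, 282.0], [0.0, 325.2, 212.2], [0.0, 0.0, 1.0]]
[0.49994992 0.27124353 0.31326162] [-8.40349103e-04  9.99999605e-01  1.69770506e-04 -2.33669036e-04] 0.060106947797118455 2.25
bobbin1 [(0.93, [0.537, 0.223, 0.102]), (0.92, [0.396, 0.49, 0.032]), (0.89, [0.49, 0.463, 0.034]), (0.85, [0.503, 0.339, 0.098]), (0.74, [0.461, 0.219, 0.098]), (0.73, [0.436, 0.295, 0.103]), (0.66, [0.519, 0.63, 0.039]), (0.59, [0.566, 0.29, 0.101])]
post1 [(0.59, [0.539, -0.17, 0.005]), (0.57, [0.498, 0.265, 0.06])]
gauge_knob [(0.93, [0.5, 0.086, 0.058]), (0.47, [0.542, 0.22, 0.1])]
```

View pics/w0.png

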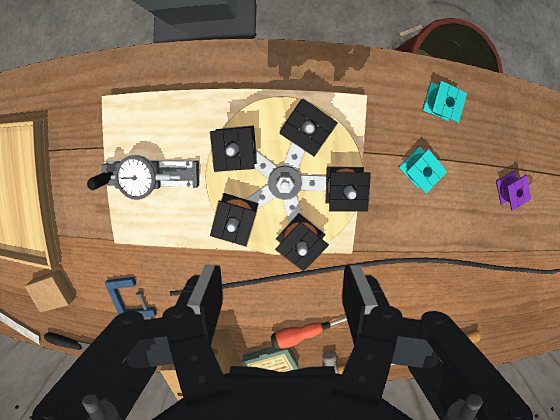

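The wrist view shows the wheel with its nut at about (285,183), bobbins around it at (309,125), (234,149), (235,222), (302,245) and (348,188), and the gauge knob at about (100,182). I'll warp this to a metric map at z=0.1.

```bash
cat >> h.py <<'E'
def fproj(p,X):
    K=np.array(p['K']);E=np.array(p['extrinsics'])
    c=(np.asarray(X)-E[:3,3])@E[:3,:3]
    rho=np.hypot(c[...,0],c[...,1]);th=np.arctan2(rho,c[...,2])
    k=th/np.maximum(rho,1e-9)
    return np.stack([K[0,0]*c[...,0]*k+K[0,2],K[1,1]*c[...,1]*k+K[1,2]],-1)
def metric(p,cx,cy,z,half=0.14,s=2000):
    # image up = +x world, left = +y world
    n=int(2*half*s);r,c=np.mgrid[0:n,0:n]
    X=np.stack([cx+half-(r+.5)/s,cy+half-(c+.5)/s,np.full(r.shape,z)],-1)
    m=fproj(p,X).astype(np.float32)
    return cv2.cvtColor(cv2.remap(np.asarray(p['image']),m[...,0],m[...,1],cv2.INTER_CUBIC),cv2.COLOR_RGB2BGR)
E
python3 - <<'E'
from h import *
p=snap('wrist')
m=metric(p,.5,.27,.1);cv2.imwrite('pics/m0.png',m)
hsv=cv2.cvtColor(m,cv2.COLOR_BGR2GRAY)
b=cv2.morphologyEx((hsv<60).astype(np.uint8),cv2.MORPH_OPEN,np.ones((9,9)))
cs,_=cv2.findContours(b,cv2.RETR_EXTERNAL,cv2.CHAIN_APPROX_NONE)
for c in cs:
    if cv2.contourArea(c)>3000:
        (u,v),(w,h),a=cv2.minAreaRect(c); print('xy',.5+.14-v/2000,.27+.14-u/2000,'wh',w/2,h/2,'a',a,cv2.contourArea(c)/4)
E
```

```text
xy 0.4393461608886719 0.29801924133300783 wh 44.23734664916992 42.98926544189453 a 33.6900634765625 1813.25
xy 0.4615005035400391 0.22124194335937503 wh 44.52033996582031 45.904563903808594 a 86.3086166381836 1875.5
xy 0.5045 0.342 wh 48.0 47.0 a 90.0 1981.125
xy 0.5700035247802735 0.2962158660888672 wh 42.540748596191406 50.132110595703125 a 39.09385299682617 1671.375
```

View pics/m0.png

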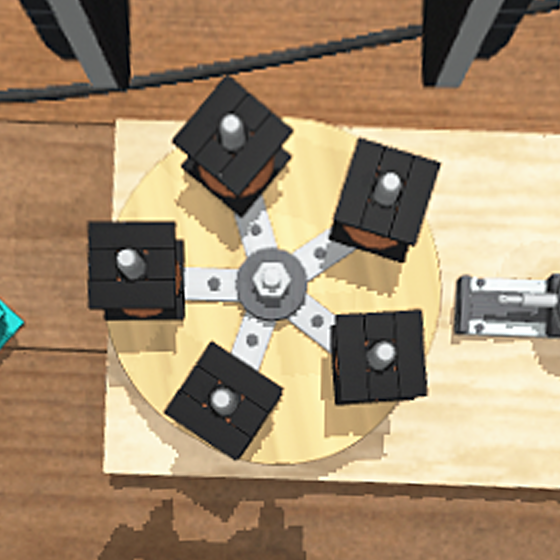

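The map gives the wheel axis at about (0.505, 0.275). The posts lie at 87.7° + 72°k, all within 1–2 mm of the 70 mm radius. Now the first bobbin, post 3, which is the left one.

Call:
{"fn": "move_arm", "kwargs": {"deltas": [{"delta_pos": [-0.008, 0.04, 0.03], "spin": -2, "claw": 0.054}, {"delta_pos": [-0.008, 0.0735, 0.06], "spin": -2, "claw": 0.054}, {"delta_pos": [-0.008, 0.0735, 0.1], "spin": -2, "claw": 0.054}, {"delta_pos": [-0.008, 0.0735, 0.14], "spin": -2, "claw": 0.054}, {"delta_pos": [-0.008, 0.0735, 0.17], "spin": -2, "claw": 0.054}, {"delta_pos": [-0.008, 0.0735, 0.195], "spin": -2, "claw": 0.054}, {"delta_pos": [-0.008, 0.0735, 0.21], "spin": -2, "claw": 0.054}, {"delta_pos": [-0.008, 0.0735, 0.218], "spin": -2, "claw": 0.054}, {"delta_pos": [-0.008, 0.0735, 0.218], "spin": -2, "claw": 0.054}]}}

```text
time: 3.35
tool_pos: [0.5086, 0.3439, 0.0947]
tcp_rot: [-0.018, 1.0, -0.0, -0.001]
contact_force: [0.0, -0.6, -0.2]
width: 0.0546
grip_force: 0.0
```

Call:
{"fn": "move_arm", "kwargs": {"deltas": [{"delta_pos": [0, 0, 0], "spin": 0, "claw": 0.03}, {"delta_pos": [0, 0, 0], "spin": 0, "claw": 0.03}, {"delta_pos": [0, 0, 0], "spin": 0, "claw": 0.03}, {"delta_pos": [0, 0, 0], "spin": 0, "claw": 0.03}], "newtons": 50}}

```text
time: 3.75
tool_pos: [0.5098, 0.3442, 0.0969]
tcp_rot: [-0.017, 1.0, 0.001, 0.001]
contact_force: [-0.2, -0.3, 3.1]
width: 0.043
grip_force: 52.1
```

Call:
{"fn": "move_arm", "kwargs": {"deltas": [{"delta_pos": [0, 0, -0.01], "spin": 0, "claw": 0.03}, {"delta_pos": [0, 0, -0.025], "spin": 0, "claw": 0.03}, {"delta_pos": [0, 0, -0.045], "spin": 0, "claw": 0.03}, {"delta_pos": [0, 0, -0.07], "spin": 0, "claw": 0.03}, {"delta_pos": [0, 0, -0.075], "spin": 0, "claw": 0.03}, {"delta_pos": [0, 0, -0.075], "spin": 0, "claw": 0.03}]}}

```text
time: 4.35
tool_pos: [0.5097, 0.3442, 0.1725]
tcp_rot: [-0.017, 1.0, 0.001, 0.002]
contact_force: [0.2, 0.2, -1.6]
width: 0.0433
grip_force: 51.8
```

Run:
```python
from h import *
p=snap('top');t=np.asarray(p['image'])
# tray: project candidate & refine with rim corners
b=[x for x in arm.boxes_of(p,'tray')];print([(round(x['p'],2),np.round(x['xyz'],3).tolist()) for x in b])
for u,v in[(357,184),(421,185),(423,257),(355,256)]: print(np.round(at(p,u,v,.034),3))
cv2.imwrite('pics/tray.png',cv2.cvtColor(cv2.resize(t[165:275,335:445],None,fx=5,fy=5,interpolation=cv2.INTER_CUBIC),cv2.COLOR_RGB2BGR))
```

```text
[(0.89, [0.522, -0.23, 0.006])]
[ 0.651 -0.125  0.034]
[ 0.639 -0.344  0.034]
[ 0.393 -0.324  0.034]
[ 0.406 -0.099  0.034]
```

View pics/tray.png

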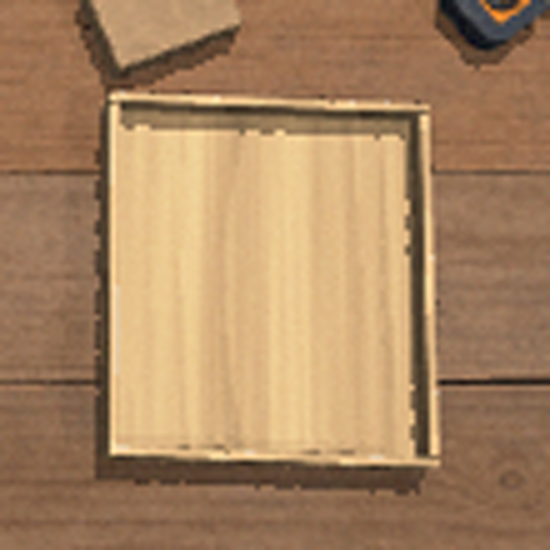

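The tray's rim corners put its centre at about (0.522, -0.224) with a yaw of about -4°. It stands clear of the tools. Carrying to slot 1.

```bash
cat > d.py <<'E'
import sys,numpy as np
# args: X Y Z yaw(tool y angle deg) per pose; prints tool deltas between consecutive poses
a=np.array(sys.argv[1:],float).reshape(-1,4)
for p,q in zip(a,a[1:]):
    y=np.deg2rad(p[3]);d=q-p
    print(np.round([-(-d[0]*np.sin(y)+d[1]*np.cos(y))*-1*-1 if 0 else d[0]*np.cos(y+np.pi/2)+d[1]*np.sin(y+np.pi/2), d[0]*np.cos(y)+d[1]*np.sin(y), -d[2], -d[3]],4))
E
sed -i 's/-(-d\[0\].*if 0 else //' d.py
python3 d.py .508 .3445 .170 92 .589 -.279 .170 86 .439 .299 .19 59 .4485 -.269 .17 86 .4616 .2198 .19 95 .5185 -.274 .17 86  .5724 .2936 .19 139 .5955 -.179 .17 86 .5438 .2165 .19 73 .5255 -.174 .17 86
python3 -c "
from cell import arm;print(arm.read_state()['joint_positions'])"
```

```text
[-0.0592 -0.6259 -0.      6.    ]
[ 1.900e-01  5.661e-01 -2.000e-02  2.700e+01]
[-3.007e-01 -4.820e-01  2.000e-02 -2.700e+01]
[ 0.021   0.4885 -0.02   -9.    ]
[-0.0136 -0.4969  0.02    9.    ]
[-1.42e-02  5.70e-01 -2.00e-02 -5.30e+01]
[ 3.415e-01 -3.275e-01  2.000e-02  5.300e+01]
[ 0.0792  0.3909 -0.02   13.    ]
[ -0.0967  -0.3788   0.02   -13.    ]
[ 5.01781225e-01  2.58397418e-01  1.34011771e+00  4.97878719e-05
  1.54467802e+00 -1.10380932e+00]
```

Call:
{"fn": "move_arm", "kwargs": {"deltas": [{"delta_pos": [-0.01, -0.03, 0], "spin": 1, "claw": 0.03}, {"delta_pos": [-0.015, -0.07, 0], "spin": 2, "claw": 0.03}, {"delta_pos": [-0.02, -0.12, 0], "spin": 3, "claw": 0.03}, {"delta_pos": [-0.025, -0.17, 0], "spin": 4, "claw": 0.03}, {"delta_pos": [-0.03, -0.22, 0], "spin": 5, "claw": 0.03}, {"delta_pos": [-0.035, -0.27, 0], "spin": 6, "claw": 0.03}, {"delta_pos": [-0.04, -0.32, 0], "spin": 6, "claw": 0.03}, {"delta_pos": [-0.045, -0.37, 0], "spin": 6, "claw": 0.03}, {"delta_pos": [-0.05, -0.42, 0], "spin": 6, "claw": 0.03}, {"delta_pos": [-0.055, -0.47, 0], "spin": 6, "claw": 0.03}, {"delta_pos": [-0.059, -0.52, 0], "spin": 6, "claw": 0.03}, {"delta_pos": [-0.059, -0.565, 0], "spin": 6, "claw": 0.03}]}}

```text
time: 5.65
tool_pos: [0.5868, -0.2206, 0.168]
tcp_rot: [0.035, 0.999, 0.001, -0.002]
contact_force: [0.9, 0.7, -0.7]
width: 0.0433
grip_force: 51.7
```

Call:
{"fn": "move_arm", "kwargs": {"deltas": [{"delta_pos": [-0.004, -0.035, 0.02], "spin": 0, "claw": 0.03}, {"delta_pos": [-0.0066, -0.061, 0.04], "spin": 0, "claw": 0.03}, {"delta_pos": [-0.0066, -0.061, 0.07], "spin": 0, "claw": 0.03}, {"delta_pos": [-0.0066, -0.061, 0.1], "spin": 0, "claw": 0.03}, {"delta_pos": [-0.0066, -0.061, 0.12], "spin": 0, "claw": 0.03}, {"delta_pos": [-0.0066, -0.061, 0.13], "spin": 0, "claw": 0.03}, {"delta_pos": [-0.0066, -0.061, 0.13], "spin": 0, "claw": 0.03}, {"delta_pos": [-0.0066, -0.061, 0.13], "spin": 0, "claw": 0.06}, {"delta_pos": [-0.0066, -0.061, 0.13], "spin": 0, "claw": 0.06}, {"delta_pos": [-0.0066, -0.061, 0.13], "spin": 0, "claw": 0.06}, {"delta_pos": [-0.0066, -0.061, 0.08], "spin": 0, "claw": 0.06}, {"delta_pos": [-0.0066, -0.061, 0.03], "spin": 0, "claw": 0.06}]}}

```text
time: 6.85
tool_pos: [0.5886, -0.2793, 0.1388]
tcp_rot: [0.035, 0.999, 0.001, -0.002]
contact_force: [1.1, -0.4, 0.3]
width: 0.0598
grip_force: 0.0
```

```bash
python3 d.py  .589 -.279 .140 86  .439 .299 .20 59
```

```text
[ 0.19    0.5661 -0.06   27.    ]
```

Call:
{"fn": "move_arm", "kwargs": {"deltas": [{"delta_pos": [0.015, 0.04, -0.025], "spin": 3, "claw": 0.054}, {"delta_pos": [0.03, 0.085, -0.04], "spin": 6, "claw": 0.054}, {"delta_pos": [0.045, 0.13, -0.06], "spin": 9, "claw": 0.054}, {"delta_pos": [0.06, 0.177, -0.06], "spin": 12, "claw": 0.054}, {"delta_pos": [0.075, 0.224, -0.06], "spin": 15, "claw": 0.054}, {"delta_pos": [0.09, 0.271, -0.06], "spin": 18, "claw": 0.054}, {"delta_pos": [0.106, 0.318, -0.06], "spin": 21, "claw": 0.054}, {"delta_pos": [0.122, 0.365, -0.06], "spin": 24, "claw": 0.054}, {"delta_pos": [0.138, 0.412, -0.06], "spin": 27, "claw": 0.054}, {"delta_pos": [0.154, 0.459, -0.06], "spin": 27, "claw": 0.054}, {"delta_pos": [0.17, 0.506, -0.06], "spin": 27, "claw": 0.054}, {"delta_pos": [0.18, 0.536, -0.06], "spin": 27, "claw": 0.054}]}}

```text
time: 8.05
tool_pos: [0.4465, 0.2702, 0.2009]
tcp_rot: [0.266, 0.964, 0.001, 0.0]
contact_force: [0.7, 0.5, -1.5]
width: 0.0541
grip_force: 0.0
```

Call:
{"fn": "move_arm", "kwargs": {"deltas": [{"delta_pos": [0.0, 0.0, 0], "spin": 0, "claw": 0.054}, {"delta_pos": [0, 0, 0], "spin": 0, "claw": 0.054}]}}

```text
time: 8.25
tool_pos: [0.4476, 0.2675, 0.2005]
tcp_rot: [0.266, 0.964, -0.0, 0.0]
contact_force: [0.7, -0.3, -1.1]
width: 0.0542
grip_force: 0.0
```

Run:
```python
from h import *
p=snap('wrist');cv2.imwrite('pics/m1.png',metric(p,.49,.25,.1,.125))
s=arm.read_state();print(s['tool_pos'],s['tcp_rot'])
p=snap('top');print([(round(x['p'],2),np.round(x['xyz'],3).tolist()) for q in('tray','bobbin1') for x in arm.boxes_of(p,q)])
```

```text
[0.44796394 0.2667685  0.20050386] [ 2.67227029e-01  9.63633523e-01 -1.48771424e-04  3.55873055e-04]
[(0.68, [0.514, -0.227, 0.008]), (0.42, [0.496, 0.074, 0.056]), (0.55, [0.518, 0.638, 0.035]), (0.54, [0.586, -0.277, 0.038]), (0.53, [0.399, 0.485, 0.032]), (0.48, [0.547, 0.21, 0.101]), (0.46, [0.496, 0.46, 0.032]), (0.24, [0.731, 0.012, 0.009])]
```

View pics/m1.png

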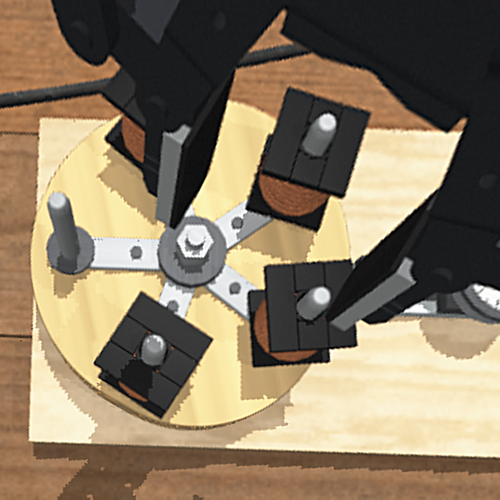

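The map shows bobbin 4's top centred at about (156,350), which is world (0.44, 0.297) as predicted. Post 3 is now bare, and the wheel has not turned. Going down on it.

Call:
{"fn": "move_arm", "kwargs": {"deltas": [{"delta_pos": [0.023, 0.022, 0.02], "spin": 0, "claw": 0.054}, {"delta_pos": [0.023, 0.022, 0.05], "spin": 0, "claw": 0.054}, {"delta_pos": [0.023, 0.022, 0.08], "spin": 0, "claw": 0.054}, {"delta_pos": [0.023, 0.022, 0.1], "spin": 0, "claw": 0.054}, {"delta_pos": [0.023, 0.022, 0.105], "spin": 0, "claw": 0.054}, {"delta_pos": [0.023, 0.022, 0.105], "spin": 0, "claw": 0.03}, {"delta_pos": [0.023, 0.022, 0.105], "spin": 0, "claw": 0.03}, {"delta_pos": [0.023, 0.022, 0.105], "spin": 0, "claw": 0.03}, {"delta_pos": [0.023, 0.022, 0.105], "spin": 0, "claw": 0.03}]}}

```text
time: 9.35
tool_pos: [0.4401, 0.2981, 0.0965]
tcp_rot: [0.267, 0.964, 0.001, 0.001]
contact_force: [-0.1, 0.8, -1.9]
width: 0.0434
grip_force: 52.5
```

```bash
python3 d.py  .4395 .298 .170 59 .4485 -.269 .17 86; python3 d.py  .4485 -.269 .14 86 .4616 .2198 .20 95
```

```text
[ -0.2997  -0.4814  -0.     -27.    ]
[ 0.021   0.4885 -0.06   -9.    ]
```

Call:
{"fn": "move_arm", "kwargs": {"deltas": [{"delta_pos": [0, 0, -0.01], "spin": 0, "claw": 0.03}, {"delta_pos": [0, 0, -0.025], "spin": 0, "claw": 0.03}, {"delta_pos": [0, 0, -0.05], "spin": 0, "claw": 0.03}, {"delta_pos": [0, 0, -0.075], "spin": 0, "claw": 0.03}, {"delta_pos": [-0.013, -0.02, -0.075], "spin": -3, "claw": 0.03}, {"delta_pos": [-0.035, -0.055, -0.075], "spin": -6, "claw": 0.03}, {"delta_pos": [-0.06, -0.097, -0.075], "spin": -9, "claw": 0.03}, {"delta_pos": [-0.086, -0.138, -0.075], "spin": -12, "claw": 0.03}, {"delta_pos": [-0.112, -0.18, -0.075], "spin": -15, "claw": 0.03}, {"delta_pos": [-0.138, -0.222, -0.075], "spin": -18, "claw": 0.03}, {"delta_pos": [-0.164, -0.263, -0.075], "spin": -21, "claw": 0.03}, {"delta_pos": [-0.19, -0.305, -0.075], "spin": -24, "claw": 0.03}]}}

```text
time: 10.55
tool_pos: [0.4452, -0.0633, 0.1718]
tcp_rot: [0.06, 0.998, -0.0, 0.001]
contact_force: [1.4, -0.1, -3.3]
width: 0.0431
grip_force: 52.7
```

Run:
```python
from h import *
s=arm.read_state();print(s['tool_pos'],s['tcp_rot'],s['width'])
q=s['tcp_rot'];yaw=2*np.degrees(np.arctan2(q[1],q[0]))-90;print(yaw)
import subprocess
t=s['tool_pos'];print(subprocess.run(['python3','d.py',*map(str,[*t,yaw,.4485,-.269,.17,86])],capture_output=True,text=True).stdout)
p=snap('top');print([(round(x['p'],2),np.round(x['xyz'],3).tolist()) for x in arm.boxes_of(p,'tray')])
```

```text
[ 0.44518178 -0.06325043  0.17182491] [ 5.98427618e-02  9.98206848e-01 -1.35820958e-04  1.38326448e-03] 0.04305628646465474
83.13841842919732
[-2.7900e-02 -2.0390e-01  1.8000e-03 -2.8616e+00]

[(0.9, [0.552, -0.269, 0.008])]
```

The tray has been knocked, from about (0.52,-0.23) to (0.55,-0.27). Checking it before placing.

```bash
cat >> h.py <<'E'
def traycrop(p,fn):
    # metric map at rim height, 0.34 m square
    h=.2;s=1200;n=int(2*h*s);cx,cy=.55,-.25
    K=np.array(p['K']);src=[];dst=[]
    for X,Y in[(cx+h,cy+h),(cx+h,cy-h),(cx-h,cy-h),(cx-h,cy+h)]:
        src.append(proj(p,[X,Y,.034]));dst.append([(cy+h-Y)*s,(cx+h-X)*s])
    H=cv2.getPerspectiveTransform(np.float32(src),np.float32(dst))
    cv2.imwrite('pics/'+fn,cv2.cvtColor(cv2.warpPerspective(np.asarray(p['image']),H,(n,n),flags=cv2.INTER_CUBIC),cv2.COLOR_RGB2BGR))
E
python3 - <<'E'
from h import *
p=snap('top');traycrop(p,'tray1.png')
print([(round(x['p'],2),np.round(x['xyz'],3).tolist()) for q in('tray','bobbin1') for x in arm.boxes_of(p,q)])
E
```

```text
[(0.63, [0.554, -0.269, 0.007]), (0.74, [0.521, 0.636, 0.032]), (0.71, [0.49, 0.183, 0.027]), (0.7, [0.494, 0.461, 0.033]), (0.66, [0.459, 0.218, 0.103]), (0.61, [0.587, -0.275, 0.039]), (0.57, [0.544, 0.21, 0.103]), (0.56, [0.396, 0.489, 0.033]), (0.47, [0.571, 0.292, 0.104]), (0.43, [0.495, 0.278, 0.06])]
```

View pics/tray1.png

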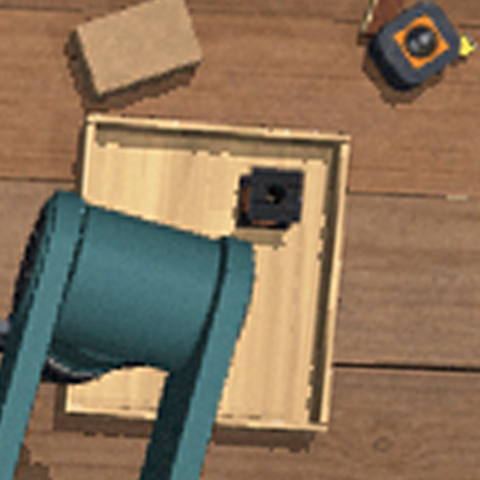

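The map's tray corners are (88,115), (350,137), (327,430) and (65,415), giving a centre of (0.522,-0.223). So it has not moved; the arm in the way had biased the network. Going on to the slot.

Call:
{"fn": "move_arm", "kwargs": {"deltas": [{"delta_pos": [-0.007, -0.05, 0], "spin": -2, "claw": 0.03}, {"delta_pos": [-0.014, -0.1, 0], "spin": -3, "claw": 0.03}, {"delta_pos": [-0.021, -0.15, 0], "spin": -3, "claw": 0.03}, {"delta_pos": [-0.028, -0.195, 0.02], "spin": -3, "claw": 0.03}, {"delta_pos": [-0.028, -0.204, 0.06], "spin": -3, "claw": 0.03}, {"delta_pos": [-0.028, -0.204, 0.1], "spin": -3, "claw": 0.03}, {"delta_pos": [-0.028, -0.204, 0.125], "spin": -3, "claw": 0.03}, {"delta_pos": [-0.028, -0.204, 0.132], "spin": -3, "claw": 0.03}, {"delta_pos": [-0.028, -0.204, 0.132], "spin": -3, "claw": 0.03}, {"delta_pos": [-0.028, -0.204, 0.132], "spin": -3, "claw": 0.06}, {"delta_pos": [-0.028, -0.204, 0.132], "spin": -3, "claw": 0.06}, {"delta_pos": [-0.028, -0.204, 0.132], "spin": -3, "claw": 0.06}]}}

```text
time: 12.0
tool_pos: [0.4493, -0.2677, 0.04]
tcp_rot: [0.035, 0.999, -0.001, 0.001]
contact_force: [-0.2, -0.7, 0.6]
width: 0.0603
grip_force: 0.0
```

Call:
{"fn": "move_arm", "kwargs": {"deltas": [{"delta_pos": [0, 0, -0.04], "spin": 0, "claw": 0.054}, {"delta_pos": [0, 0.0, -0.09], "spin": 0, "claw": 0.054}, {"delta_pos": [0.004, 0.04, -0.13], "spin": -2, "claw": 0.054}, {"delta_pos": [0.006, 0.09, -0.16], "spin": -4, "claw": 0.054}, {"delta_pos": [0.008, 0.14, -0.16], "spin": -6, "claw": 0.054}, {"delta_pos": [0.01, 0.19, -0.16], "spin": -8, "claw": 0.054}, {"delta_pos": [0.012, 0.24, -0.16], "spin": -9, "claw": 0.054}, {"delta_pos": [0.014, 0.29, -0.16], "spin": -9, "claw": 0.054}, {"delta_pos": [0.016, 0.34, -0.16], "spin": -9, "claw": 0.054}, {"delta_pos": [0.018, 0.39, -0.16], "spin": -9, "claw": 0.054}, {"delta_pos": [0.02, 0.44, -0.16], "spin": -9, "claw": 0.054}, {"delta_pos": [0.021, 0.488, -0.16], "spin": -9, "claw": 0.054}]}}

```text
time: 13.2
tool_pos: [0.4606, 0.2119, 0.1996]
tcp_rot: [-0.044, 0.999, 0.0, 0.001]
contact_force: [0.8, -1.4, 0.5]
width: 0.0539
grip_force: 0.0
```

```bash
cat > st.py <<'E'
import sys,subprocess
from h import *
s=arm.read_state();q=s['tcp_rot'];yaw=2*np.degrees(np.arctan2(q[1],q[0]))-90
yaw=(yaw+180)%360-180
print(np.round(s['tool_pos'],4),round(yaw,1),s['width'],s['grip_force'])
if len(sys.argv)>1: print(subprocess.run(['python3','d.py',*map(str,[*s['tool_pos'],yaw]),*sys.argv[1:]],capture_output=True,text=True).stdout)
E
python3 - <<'E'
from h import *
p=snap('top');print([(round(x['p'],2),np.round(x['xyz'],3).tolist()) for q in('tray','bobbin1') for x in arm.boxes_of(p,q)])
E
python3 st.py .4616 .2198 .095 95
```

```text
[(0.97, [0.522, -0.219, 0.007]), (0.69, [0.452, 0.316, 0.057]), (0.78, [0.445, -0.263, 0.04]), (0.7, [0.494, 0.463, 0.036]), (0.65, [0.396, 0.489, 0.032]), (0.62, [0.588, -0.28, 0.04]), (0.5, [0.524, 0.637, 0.033]), (0.49, [0.438, 0.213, 0.101])]
[0.4604 0.2124 0.1989] 95.3 0.053712128209426946 0.0
[-0.0019  0.0072  0.1039  0.316 ]
```

Call:
{"fn": "move_arm", "kwargs": {"deltas": [{"delta_pos": [0, 0, 0.0], "spin": 0, "claw": 0.054}, {"delta_pos": [0, 0.0, 0.03], "spin": 0, "claw": 0.054}, {"delta_pos": [0, 0.0, 0.06], "spin": 0, "claw": 0.054}, {"delta_pos": [0, 0.0, 0.09], "spin": 0, "claw": 0.054}, {"delta_pos": [0, 0.0, 0.104], "spin": 0, "claw": 0.054}, {"delta_pos": [0, 0.0, 0.104], "spin": 0, "claw": 0.054}, {"delta_pos": [0, 0.0, 0.104], "spin": 0, "claw": 0.03}, {"delta_pos": [0, 0.0, 0.104], "spin": 0, "claw": 0.03}, {"delta_pos": [0, 0.0, 0.104], "spin": 0, "claw": 0.03}, {"delta_pos": [0, 0.0, 0.104], "spin": 0, "claw": 0.03}]}}

```text
time: 14.35
tool_pos: [0.4734, 0.2104, 0.1183]
tcp_rot: [-0.042, 0.999, 0.004, 0.019]
contact_force: [-11.8, -9.0, 71.2]
width: 0.037
grip_force: 62.3
```

```bash
python3 st.py .5185 -.274 .17 86
```

```text
[0.4734 0.2104 0.1183] 94.8 0.036986942406000686 62.26609800942242
[-4.6000e-03 -4.8650e-01 -5.1700e-02  8.7714e+00]
```

Something blocked the descent: 71 N upward and z stuck at 0.118. Backing off to look.

Call:
{"fn": "move_arm", "kwargs": {"deltas": [{"delta_pos": [0, 0, -0.01], "spin": 0, "claw": 0.054}, {"delta_pos": [0, 0.0, -0.03], "spin": 0, "claw": 0.054}, {"delta_pos": [0, 0.0, -0.07], "spin": 0, "claw": 0.054}, {"delta_pos": [0, 0.0, -0.11], "spin": 0, "claw": 0.054}, {"delta_pos": [0, 0.05, -0.14], "spin": 0, "claw": 0.054}, {"delta_pos": [0, 0.05, -0.16], "spin": 0, "claw": 0.054}, {"delta_pos": [0, 0.05, -0.16], "spin": 0, "claw": 0.054}]}}

```text
time: 15.05
tool_pos: [0.4583, 0.2593, 0.2594]
tcp_rot: [-0.043, 0.999, 0.002, 0.004]
contact_force: [0.3, -0.1, -0.3]
width: 0.0541
grip_force: 0.0
```

Run:
```python
from h import *
p=snap('wrist');cv2.imwrite('pics/m2.png',metric(p,.49,.25,.1,.14))
s=arm.read_state();print(s['tool_pos'],s['tcp_rot'],s['contact_force'])
p=snap('top');print([(round(x['p'],2),np.round(x['xyz'],3).tolist()) for q in('tray','bobbin1') for x in arm.boxes_of(p,q)])
```

```text
[0.45757582 0.25846726 0.25664174] [-4.26407062e-02  9.99087449e-01  5.71074576e-04  2.39030741e-03] [ 0.49706719  0.68429579 -0.19464708]
[(0.83, [0.521, -0.224, 0.008]), (0.67, [0.476, 0.136, 0.028]), (0.66, [0.495, 0.462, 0.032]), (0.53, [0.394, 0.488, 0.032]), (0.47, [0.522, 0.635, 0.03]), (0.46, [0.444, -0.259, 0.04])]
```

View pics/m2.png

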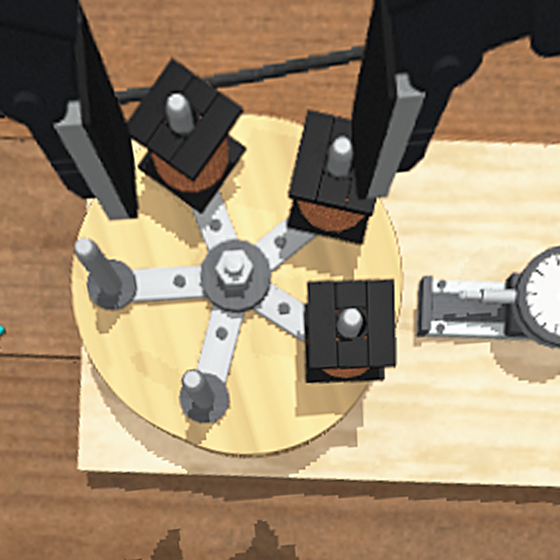

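The wheel has turned about 6° (probably during bobbin 4's lift), so a finger came down on bobbin 5's flange. Bobbin 5 is now near (0.4675, 0.215) with level edges. I'll measure the wheel angle automatically from the white cross arms before each grasp.

```bash
cat >> h.py <<'E'
AX=(.505,.2745)
def wang(p,ax=AX,z=.064):
    im=cv2.GaussianBlur(np.asarray(p['image']),(0,0),.7)
    th=np.arange(0,72,.25);r=np.arange(.022,.046,.002);k=np.arange(5)*72
    T=np.deg2rad(th[:,None,None]+k[None,:,None])
    X=np.stack([ax[0]+r*np.cos(T),ax[1]+r*np.sin(T),np.full((len(th),5,len(r)),z)],-1)
    m=fproj(p,X.reshape(-1,1,3)).astype(np.float32)
    s=cv2.remap(im,m[...,0],m[...,1],cv2.INTER_LINEAR).reshape(len(th),5,len(r),3).astype(float)
    w=(s.min(-1)-.8*(s.max(-1)-s.min(-1))).clip(0).mean((1,2))
    w=np.clip(w-np.percentile(w,55),0,None)
    return np.degrees(np.angle((w*np.exp(5j*np.deg2rad(th))).sum()))/5%72, w.max()
def squares(p,cx=.5,cy=.27,z=.1):
    m=metric(p,cx,cy,z);g=cv2.cvtColor(m,cv2.COLOR_BGR2GRAY)
    return m
E
python3 - <<'E'
from h import *
p={'image':cv2.cvtColor(cv2.imread('pics/w0.png'),cv2.COLOR_BGR2RGB),'extrinsics':[[-0.001, 0.948, 0.318, 0.419], [1.0, 0.001, 0.001, 0.271], [0.0, 0.318, -0.948, 0.434], [0.0, 0.0, 0.0, 1.0]],'K': [[325.2, 0.0, 282.0], [0.0, 325.2, 212.2], [0.0, 0.0, 1.0]]}
print(wang(p))
p=snap('wrist');print(wang(p))
for a in[(.505,.2715),(.505,.2775),(.502,.2745),(.508,.2745)]: print(a,wang(p,a))
E
python3 st.py
```

```text
(np.float64(15.561188993596142), np.float64(66.90483333333324))
(np.float64(20.988356470835324), np.float64(70.4021666666666))
(0.505, 0.2715) (np.float64(20.140584634289574), np.float64(55.86216666666667))
(0.505, 0.2775) (np.float64(21.69304506317764), np.float64(59.04799999999992))
(0.502, 0.2745) (np.float64(20.633341461433535), np.float64(56.779999999999944))
(0.508, 0.2745) (np.float64(21.06099836675481), np.float64(60.47699999999992))
[0.456  0.2579 0.2524] 94.9 0.053925025228138496 0.0
```

The cross-arm measure reads 15.6° at the start, which matches, and 21.0° now. The miss was also partly mine: the last travel row stopped about 7 mm short. From here I base each descent on the settled measured pose.

```bash
python3 st.py .467 .2155 .095 91
```

```text
[0.456  0.2579 0.2524] 94.9 0.053925025228138496 0.0
[-0.0074 -0.0432  0.1574  3.877 ]
```

Call:
{"fn": "move_arm", "kwargs": {"deltas": [{"delta_pos": [-0.0074, -0.0432, 0.02], "spin": 4, "claw": 0.054}, {"delta_pos": [-0.0074, -0.0432, 0.05], "spin": 4, "claw": 0.054}, {"delta_pos": [-0.0074, -0.0432, 0.08], "spin": 4, "claw": 0.054}, {"delta_pos": [-0.0074, -0.0432, 0.08], "spin": 4, "claw": 0.054}]}}

```text
time: 15.7
tool_pos: [0.4641, 0.2149, 0.1677]
tcp_rot: [-0.008, 1.0, -0.002, -0.006]
contact_force: [0.0, 0.3, -0.2]
width: 0.0538
grip_force: 0.0
```

```bash
python3 st.py .467 .2155 .095 91; python3 -c "
from h import *
p=snap('wrist');print(wang(p))"
```

```text
[0.4641 0.2149 0.1677] 90.9 0.05378117934637454 0.0
[-0.0029  0.0006  0.0727 -0.1066]

(np.float64(19.594143224703835), np.float64(70.64949999999997))
```

Call:
{"fn": "move_arm", "kwargs": {"deltas": [{"delta_pos": [-0.0025, 0.001, 0.03], "spin": 0, "claw": 0.054}, {"delta_pos": [-0.0025, 0.001, 0.05], "spin": 0, "claw": 0.054}, {"delta_pos": [-0.0025, 0.001, 0.065], "spin": 0, "claw": 0.054}, {"delta_pos": [-0.0025, 0.001, 0.073], "spin": 0, "claw": 0.054}, {"delta_pos": [-0.0025, 0.001, 0.073], "spin": 0, "claw": 0.054}]}}

```text
time: 16.25
tool_pos: [0.4699, 0.2182, 0.1013]
tcp_rot: [-0.009, 1.0, -0.0, -0.0]
contact_force: [-0.2, 0.2, 0.1]
width: 0.0541
grip_force: 0.0
```

Call:
{"fn": "move_arm", "kwargs": {"deltas": [{"delta_pos": [0, 0, 0], "spin": 0, "claw": 0.03}, {"delta_pos": [0, 0, 0], "spin": 0, "claw": 0.03}, {"delta_pos": [0, 0, 0], "spin": 0, "claw": 0.03}, {"delta_pos": [0, 0, 0], "spin": 0, "claw": 0.03}]}}

```text
time: 16.65
tool_pos: [0.4705, 0.2172, 0.103]
tcp_rot: [-0.009, 1.0, -0.001, 0.001]
contact_force: [-1.4, -5.9, 3.4]
width: 0.0427
grip_force: 51.9
```

```bash
python3 st.py .5185 -.274 .17 86
```

```text
[0.4705 0.2172 0.103 ] 91.0 0.042712379270543124 51.91344380378723
[-0.0395 -0.4919 -0.067   4.9832]
```

Call:
{"fn": "move_arm", "kwargs": {"deltas": [{"delta_pos": [0, 0, -0.01], "spin": 0, "claw": 0.03}, {"delta_pos": [0, 0, -0.025], "spin": 0, "claw": 0.03}, {"delta_pos": [0, 0, -0.045], "spin": 0, "claw": 0.03}, {"delta_pos": [0, 0, -0.07], "spin": 0, "claw": 0.03}, {"delta_pos": [0, -0.02, -0.075], "spin": 1, "claw": 0.03}, {"delta_pos": [-0.005, -0.06, -0.075], "spin": 3, "claw": 0.03}, {"delta_pos": [-0.01, -0.105, -0.075], "spin": 5, "claw": 0.03}, {"delta_pos": [-0.015, -0.15, -0.075], "spin": 5, "claw": 0.03}, {"delta_pos": [-0.02, -0.195, -0.075], "spin": 5, "claw": 0.03}, {"delta_pos": [-0.025, -0.24, -0.075], "spin": 5, "claw": 0.03}, {"delta_pos": [-0.03, -0.285, -0.075], "spin": 5, "claw": 0.03}, {"delta_pos": [-0.035, -0.33, -0.075], "spin": 5, "claw": 0.03}]}}

```text
time: 17.85
tool_pos: [0.5116, -0.1125, 0.1779]
tcp_rot: [0.035, 0.999, 0.0, 0.002]
contact_force: [0.9, 0.3, -1.0]
width: 0.0429
grip_force: 51.5
```

```bash
python3 st.py .5185 -.274 .17 86;  python3 - <<'E'
from h import *
p=snap('top');print([(round(x['p'],2),np.round(x['xyz'],3).tolist()) for q in('tray','bobbin1') for x in arm.boxes_of(p,q)])
E
```

```text
[ 0.5116 -0.1125  0.1779] 86.0 0.04291310007100251 51.48918092250824
[-0.0181 -0.1606  0.0079  0.0145]

[(0.6, [0.73, 0.007, 0.009]), (0.58, [0.476, -0.221, 0.007]), (0.72, [0.549, 0.215, 0.099]), (0.56, [0.497, 0.463, 0.035]), (0.55, [0.399, 0.484, 0.036]), (0.52, [0.57, 0.294, 0.1]), (0.48, [0.522, 0.636, 0.032])]
```

Call:
{"fn": "move_arm", "kwargs": {"deltas": [{"delta_pos": [-0.006, -0.045, 0], "spin": 0, "claw": 0.03}, {"delta_pos": [-0.011, -0.09, 0], "spin": 0, "claw": 0.03}, {"delta_pos": [-0.016, -0.135, 0.01], "spin": 0, "claw": 0.03}, {"delta_pos": [-0.018, -0.16, 0.04], "spin": 0, "claw": 0.03}, {"delta_pos": [-0.018, -0.16, 0.08], "spin": 0, "claw": 0.03}, {"delta_pos": [-0.018, -0.16, 0.115], "spin": 0, "claw": 0.03}, {"delta_pos": [-0.018, -0.16, 0.131], "spin": 0, "claw": 0.03}, {"delta_pos": [-0.018, -0.16, 0.131], "spin": 0, "claw": 0.03}, {"delta_pos": [-0.018, -0.16, 0.131], "spin": 0, "claw": 0.06}, {"delta_pos": [-0.018, -0.16, 0.131], "spin": 0, "claw": 0.06}, {"delta_pos": [-0.018, -0.16, 0.131], "spin": 0, "claw": 0.06}, {"delta_pos": [-0.018, -0.16, 0.1], "spin": 0, "claw": 0.06}]}}

```text
time: 19.2
tool_pos: [0.5148, -0.2698, 0.072]
tcp_rot: [0.035, 0.999, 0.003, -0.004]
contact_force: [-0.7, 0.1, -0.0]
width: 0.0604
grip_force: 0.0
```

```bash
python3 st.py .53 .25 .27 86
```

```text
[ 0.5148 -0.2698  0.072 ] 86.0 0.060395576507607567 0.0
[ 0.021   0.5196 -0.198   0.0135]
```

Call:
{"fn": "move_arm", "kwargs": {"deltas": [{"delta_pos": [0, 0, -0.045], "spin": 0, "claw": 0.054}, {"delta_pos": [0, 0.01, -0.09], "spin": 2, "claw": 0.054}, {"delta_pos": [0.002, 0.045, -0.12], "spin": 4, "claw": 0.054}, {"delta_pos": [0.004, 0.09, -0.14], "spin": 6, "claw": 0.054}, {"delta_pos": [0.006, 0.135, -0.16], "spin": 8, "claw": 0.054}, {"delta_pos": [0.008, 0.18, -0.18], "spin": 10, "claw": 0.054}, {"delta_pos": [0.01, 0.225, -0.198], "spin": 12, "claw": 0.054}, {"delta_pos": [0.012, 0.273, -0.198], "spin": 14, "claw": 0.054}, {"delta_pos": [0.014, 0.321, -0.198], "spin": 16, "claw": 0.054}, {"delta_pos": [0.016, 0.369, -0.198], "spin": 18, "claw": 0.054}, {"delta_pos": [0.018, 0.417, -0.198], "spin": 20, "claw": 0.054}, {"delta_pos": [0.02, 0.465, -0.198], "spin": 20, "claw": 0.054}]}}

```text
time: 20.4
tool_pos: [0.5297, 0.1954, 0.2751]
tcp_rot: [0.208, 0.978, 0.0, 0.001]
contact_force: [0.9, -0.8, -0.1]
width: 0.0539
grip_force: 0.0
```

Call:
{"fn": "move_arm", "kwargs": {"deltas": [{"delta_pos": [0, 0, 0], "spin": 0, "claw": 0.054}, {"delta_pos": [0, 0, 0], "spin": 0, "claw": 0.054}]}}

```text
time: 20.6
tool_pos: [0.5297, 0.1943, 0.2744]
tcp_rot: [0.207, 0.978, -0.0, 0.0]
contact_force: [-0.1, 0.0, -0.5]
width: 0.0541
grip_force: 0.0
```

```bash
python3 - <<'E'
from h import *
p=snap('wrist');a,w=wang(p);print(a,w);cv2.imwrite('pics/m3.png',metric(p,.5,.25,.1,.14))
for t in(a,a+288): print(AX[0]+.07*np.cos(np.deg2rad(t)),AX[1]+.07*np.sin(np.deg2rad(t)))
p=snap('top');print([(round(x['p'],2),np.round(x['xyz'],3).tolist()) for q in('tray','bobbin1') for x in arm.boxes_of(p,q)])
E
python3 st.py
```

```text
20.2236135594452 69.51866666666669
0.5706845443665209 0.29869794684188183
0.5483112555019656 0.2195078628634652
[(0.7, [0.52, -0.214, 0.005]), (0.78, [0.52, 0.639, 0.031]), (0.75, [0.588, -0.277, 0.036]), (0.65, [0.567, 0.309, 0.104]), (0.63, [0.496, 0.463, 0.034]), (0.58, [0.514, -0.267, 0.044]), (0.52, [0.396, 0.488, 0.036]), (0.51, [0.446, -0.262, 0.042]), (0.43, [0.537, 0.214, 0.1])]
[0.5302 0.1918 0.2746] 65.9 0.05428860034977759 0.0
```

View pics/m3.png

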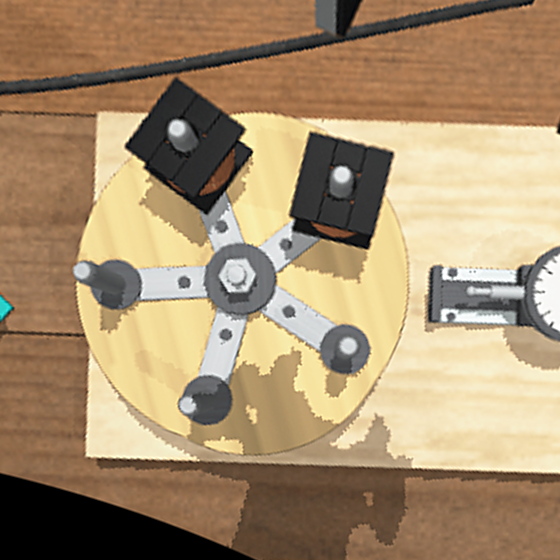

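Bobbins 2 at (185,136) and 1 at (342,182) lie as predicted at 20.2°, and posts 3, 4 and 5 are bare. Three bobbins are in the tray. Going to bobbin 2.

```bash
python3 st.py .5713 .298 .165 52
```

```text
[0.5302 0.1918 0.2746] 65.9 0.05428860034977759 0.0
[5.90000e-03 1.13700e-01 1.09600e-01 1.38717e+01]
```

Call:
{"fn": "move_arm", "kwargs": {"deltas": [{"delta_pos": [0.002, 0.04, 0.02], "spin": 7, "claw": 0.054}, {"delta_pos": [0.004, 0.08, 0.045], "spin": 14, "claw": 0.054}, {"delta_pos": [0.006, 0.114, 0.075], "spin": 14, "claw": 0.054}, {"delta_pos": [0.006, 0.114, 0.1], "spin": 14, "claw": 0.054}, {"delta_pos": [0.006, 0.114, 0.11], "spin": 14, "claw": 0.054}, {"delta_pos": [0.006, 0.114, 0.11], "spin": 14, "claw": 0.054}, {"delta_pos": [0.006, 0.114, 0.11], "spin": 14, "claw": 0.054}]}}

```text
time: 21.5
tool_pos: [0.5717, 0.2988, 0.1661]
tcp_rot: [0.326, 0.945, 0.001, 0.001]
contact_force: [0.8, 0.4, 0.9]
width: 0.054
grip_force: 0.0
```

```bash
python3 st.py .5713 .298 .095 52
```

```text
[0.5717 0.2988 0.1661] 51.9 0.05396258635667847 0.0
[-1.000e-04 -9.000e-04  7.110e-02 -1.122e-01]
```

Call:
{"fn": "move_arm", "kwargs": {"deltas": [{"delta_pos": [0, -0.001, 0.02], "spin": 0, "claw": 0.054}, {"delta_pos": [0, -0.001, 0.045], "spin": 0, "claw": 0.054}, {"delta_pos": [0, -0.001, 0.062], "spin": 0, "claw": 0.054}, {"delta_pos": [0, -0.001, 0.071], "spin": 0, "claw": 0.054}, {"delta_pos": [0, -0.001, 0.071], "spin": 0, "claw": 0.054}]}}

```text
time: 22.0
tool_pos: [0.5704, 0.2984, 0.0937]
tcp_rot: [0.326, 0.945, 0.0, 0.0]
contact_force: [-0.5, -0.1, 0.3]
width: 0.0541
grip_force: 0.0
```

Call:
{"fn": "move_arm", "kwargs": {"deltas": [{"delta_pos": [0, 0, 0], "spin": 0, "claw": 0.03}, {"delta_pos": [0, 0, 0], "spin": 0, "claw": 0.03}, {"delta_pos": [0, 0, 0], "spin": 0, "claw": 0.03}, {"delta_pos": [0, 0, 0], "spin": 0, "claw": 0.03}]}}

```text
time: 22.4
tool_pos: [0.5714, 0.2993, 0.0954]
tcp_rot: [0.326, 0.945, 0.001, 0.001]
contact_force: [-0.1, -0.8, 4.4]
width: 0.0432
grip_force: 51.6
```

```bash
python3 st.py .5955 -.179 .17 86
```

```text
[0.5714 0.2993 0.0954] 52.0 0.04315196986999956 51.5689355134964
[ -0.3135  -0.362   -0.0746 -34.0067]
```

Call:
{"fn": "move_arm", "kwargs": {"deltas": [{"delta_pos": [0, 0, -0.01], "spin": 0, "claw": 0.03}, {"delta_pos": [0, 0, -0.025], "spin": 0, "claw": 0.03}, {"delta_pos": [0, 0, -0.05], "spin": 0, "claw": 0.03}, {"delta_pos": [0, 0, -0.075], "spin": 0, "claw": 0.03}, {"delta_pos": [-0.013, -0.015, -0.075], "spin": -4, "claw": 0.03}, {"delta_pos": [-0.039, -0.045, -0.075], "spin": -8, "claw": 0.03}, {"delta_pos": [-0.069, -0.08, -0.075], "spin": -12, "claw": 0.03}, {"delta_pos": [-0.099, -0.115, -0.075], "spin": -16, "claw": 0.03}, {"delta_pos": [-0.13, -0.15, -0.075], "spin": -20, "claw": 0.03}, {"delta_pos": [-0.16, -0.185, -0.075], "spin": -24, "claw": 0.03}, {"delta_pos": [-0.19, -0.22, -0.075], "spin": -28, "claw": 0.03}, {"delta_pos": [-0.22, -0.254, -0.075], "spin": -32, "claw": 0.03}]}}

```text
time: 23.6
tool_pos: [0.5871, -0.0383, 0.1693]
tcp_rot: [0.051, 0.999, 0.0, 0.0]
contact_force: [0.8, -1.3, -1.4]
width: 0.0433
grip_force: 50.9
```

```bash
python3 st.py .5955 -.179 .17 86;  python3 - <<'E'
from h import *
p=snap('top');print([(round(x['p'],2),np.round(x['xyz'],3).tolist()) for q in('tray','bobbin1') for x in arm.boxes_of(p,q)])
E
```

```text
[ 0.5871 -0.0383  0.1693] 84.2 0.0433069718288584 50.89483380317688
[-2.2700e-02 -1.3910e-01 -7.0000e-04 -1.8352e+00]

[(0.83, [0.524, -0.246, 0.01]), (0.6, [0.5, 0.278, 0.059]), (0.74, [0.548, 0.213, 0.104]), (0.69, [0.396, 0.488, 0.034]), (0.56, [0.52, 0.636, 0.034]), (0.53, [0.514, -0.265, 0.042]), (0.53, [0.494, 0.464, 0.034]), (0.51, [0.448, -0.263, 0.041]), (0.48, [0.587, -0.278, 0.042]), (0.39, [0.569, -0.042, 0.176])]
```

Call:
{"fn": "move_arm", "kwargs": {"deltas": [{"delta_pos": [-0.008, -0.047, 0], "spin": -2, "claw": 0.03}, {"delta_pos": [-0.016, -0.094, 0], "spin": -2, "claw": 0.03}, {"delta_pos": [-0.0227, -0.135, 0.01], "spin": -2, "claw": 0.03}, {"delta_pos": [-0.0227, -0.139, 0.045], "spin": -2, "claw": 0.03}, {"delta_pos": [-0.0227, -0.139, 0.085], "spin": -2, "claw": 0.03}, {"delta_pos": [-0.0227, -0.139, 0.12], "spin": -2, "claw": 0.03}, {"delta_pos": [-0.0227, -0.139, 0.13], "spin": -2, "claw": 0.03}, {"delta_pos": [-0.0227, -0.139, 0.13], "spin": -2, "claw": 0.03}, {"delta_pos": [-0.0227, -0.139, 0.13], "spin": -2, "claw": 0.06}, {"delta_pos": [-0.0227, -0.139, 0.13], "spin": -2, "claw": 0.06}, {"delta_pos": [-0.0227, -0.139, 0.13], "spin": -2, "claw": 0.06}, {"delta_pos": [-0.0227, -0.139, 0.1], "spin": -2, "claw": 0.06}]}}

```text
time: 24.95
tool_pos: [0.5924, -0.1758, 0.0641]
tcp_rot: [0.035, 0.999, 0.002, -0.005]
contact_force: [0.3, 0.1, -0.1]
width: 0.06
grip_force: 0.0
```

```bash
python3 st.py .53 .18 .27 76
```

```text
[ 0.5924 -0.1758  0.0641] 86.0 0.0599886488235773 0.0
[ 0.087   0.3506 -0.2059 10.0042]
```

Call:
{"fn": "move_arm", "kwargs": {"deltas": [{"delta_pos": [0, 0, -0.045], "spin": 0, "claw": 0.054}, {"delta_pos": [0, 0.0, -0.09], "spin": 2, "claw": 0.054}, {"delta_pos": [0.01, 0.035, -0.12], "spin": 4, "claw": 0.054}, {"delta_pos": [0.02, 0.075, -0.14], "spin": 6, "claw": 0.054}, {"delta_pos": [0.03, 0.115, -0.16], "spin": 8, "claw": 0.054}, {"delta_pos": [0.04, 0.155, -0.18], "spin": 10, "claw": 0.054}, {"delta_pos": [0.05, 0.2, -0.195], "spin": 10, "claw": 0.054}, {"delta_pos": [0.06, 0.245, -0.206], "spin": 10, "claw": 0.054}, {"delta_pos": [0.07, 0.29, -0.206], "spin": 10, "claw": 0.054}, {"delta_pos": [0.08, 0.33, -0.206], "spin": 10, "claw": 0.054}, {"delta_pos": [0.087, 0.35, -0.206], "spin": 10, "claw": 0.054}, {"delta_pos": [0.087, 0.35, -0.206], "spin": 10, "claw": 0.054}]}}

```text
time: 26.15
tool_pos: [0.532, 0.181, 0.2751]
tcp_rot: [0.119, 0.993, 0.001, 0.0]
contact_force: [0.3, -0.6, 0.4]
width: 0.0539
grip_force: 0.0
```

Run:
```python
from h import *
p=snap('wrist');a,w=wang(p);print(a,w);cv2.imwrite('pics/m4.png',metric(p,.5,.25,.1,.14))
t=np.deg2rad(a+288);X=AX[0]+.07*np.cos(t),AX[1]+.07*np.sin(t);print(X)
m=metric(p,X[0],X[1],.1,.045);g=cv2.cvtColor(m,cv2.COLOR_BGR2GRAY)
b=cv2.morphologyEx((g<60).astype(np.uint8),cv2.MORPH_OPEN,np.ones((7,7)))
for c in cv2.findContours(b,0,2)[0]:
    if cv2.contourArea(c)>2000:print(cv2.minAreaRect(c))
print([(round(x['p'],2),np.round(x['xyz'],3).tolist()) for x in arm.boxes_of(p,'bobbin1')])
p=snap('top');print([(round(x['p'],2),np.round(x['xyz'],3).tolist()) for q in('tray','bobbin1') for x in arm.boxes_of(p,q)])
import subprocess;print(subprocess.run(['python3','st.py',str(X[0]),str(X[1]),'.165','76'],capture_output=True,text=True).stdout)
```

```text
20.620772857753668 72.40183333333331
(np.float64(0.5486914029768646), np.float64(0.2198094038621517))
((91.52941131591797, 98.38235473632812), (89.49564361572266, 97.98439025878906), 14.03624439239502)
[(0.95, [0.397, 0.484, 0.031]), (0.88, [0.516, -0.257, 0.038]), (0.86, [0.586, -0.269, 0.036]), (0.84, [0.592, -0.165, 0.041]), (0.78, [0.544, 0.222, 0.102]), (0.72, [0.447, -0.248, 0.025]), (0.72, [0.493, 0.462, 0.035]), (0.66, [0.517, 0.624, 0.003]), (0.48, [0.498, 0.08, 0.062])]
[(0.83, [0.517, -0.222, 0.005]), (0.37, [0.492, 0.295, 0.061]), (0.69, [0.599, -0.171, 0.043]), (0.64, [0.394, 0.487, 0.034]), (0.62, [0.447, -0.263, 0.042]), (0.62, [0.523, 0.637, 0.032]), (0.61, [0.496, 0.463, 0.034]), (0.6, [0.588, -0.276, 0.037]), (0.49, [0.516, -0.263, 0.042])]
[0.5333 0.1769 0.2745] 75.9 0.05394309187113724 0.0
[-0.0045  0.0454  0.1095 -0.106 ]
```

Angle 14° in the map confirms y = 76°, and all four placed bobbins lie in the tray. Last bobbin now.

Call:
{"fn": "move_arm", "kwargs": {"deltas": [{"delta_pos": [-0.004, 0.045, 0.02], "spin": 0, "claw": 0.054}, {"delta_pos": [-0.004, 0.045, 0.05], "spin": 0, "claw": 0.054}, {"delta_pos": [-0.004, 0.045, 0.08], "spin": 0, "claw": 0.054}, {"delta_pos": [-0.004, 0.045, 0.1], "spin": 0, "claw": 0.054}, {"delta_pos": [-0.004, 0.045, 0.11], "spin": 0, "claw": 0.054}, {"delta_pos": [-0.004, 0.045, 0.11], "spin": 0, "claw": 0.054}]}}

```text
time: 27.0
tool_pos: [0.5472, 0.2195, 0.1625]
tcp_rot: [0.123, 0.992, -0.001, -0.002]
contact_force: [-0.3, -0.5, 0.5]
width: 0.0538
grip_force: 0.0
```

```bash
python3 st.py .5485 .2195 .095 76
```

```text
[0.5472 0.2195 0.1625] 75.9 0.05377436682316468 0.0
[-0.0013  0.0003  0.0675 -0.0953]
```

Call:
{"fn": "move_arm", "kwargs": {"deltas": [{"delta_pos": [-0.001, 0, 0.02], "spin": 0, "claw": 0.054}, {"delta_pos": [-0.001, 0, 0.045], "spin": 0, "claw": 0.054}, {"delta_pos": [-0.001, 0, 0.062], "spin": 0, "claw": 0.054}, {"delta_pos": [-0.001, 0, 0.07], "spin": 0, "claw": 0.054}, {"delta_pos": [-0.001, 0, 0.07], "spin": 0, "claw": 0.054}]}}

```text
time: 27.5
tool_pos: [0.5488, 0.2201, 0.0944]
tcp_rot: [0.122, 0.993, -0.0, -0.0]
contact_force: [-0.4, 0.7, -1.0]
width: 0.0537
grip_force: 0.0
```

Call:
{"fn": "move_arm", "kwargs": {"deltas": [{"delta_pos": [0, 0, 0], "spin": 0, "claw": 0.03}, {"delta_pos": [0, 0, 0], "spin": 0, "claw": 0.03}, {"delta_pos": [0, 0, 0], "spin": 0, "claw": 0.03}, {"delta_pos": [0, 0, 0], "spin": 0, "claw": 0.03}]}}

```text
time: 27.9
tool_pos: [0.5497, 0.2204, 0.0961]
tcp_rot: [0.122, 0.993, 0.0, 0.002]
contact_force: [0.2, -1.4, 4.0]
width: 0.0429
grip_force: 51.6
```

```bash
python3 st.py .5255 -.174 .17 86
```

```text
[0.5497 0.2204 0.0961] 76.0 0.04293394280058585 51.585089564323425
[ -0.072   -0.3885  -0.0739 -10.0139]
```

Call:
{"fn": "move_arm", "kwargs": {"deltas": [{"delta_pos": [0, 0, -0.01], "spin": 0, "claw": 0.03}, {"delta_pos": [0, 0, -0.025], "spin": 0, "claw": 0.03}, {"delta_pos": [0, 0, -0.05], "spin": 0, "claw": 0.03}, {"delta_pos": [0, 0, -0.075], "spin": 0, "claw": 0.03}, {"delta_pos": [-0.004, -0.02, -0.075], "spin": -2, "claw": 0.03}, {"delta_pos": [-0.01, -0.055, -0.075], "spin": -4, "claw": 0.03}, {"delta_pos": [-0.019, -0.1, -0.075], "spin": -6, "claw": 0.03}, {"delta_pos": [-0.028, -0.146, -0.075], "spin": -8, "claw": 0.03}, {"delta_pos": [-0.036, -0.193, -0.075], "spin": -10, "claw": 0.03}, {"delta_pos": [-0.045, -0.24, -0.075], "spin": -10, "claw": 0.03}, {"delta_pos": [-0.054, -0.287, -0.075], "spin": -10, "claw": 0.03}, {"delta_pos": [-0.062, -0.333, -0.075], "spin": -10, "claw": 0.03}]}}

```text
time: 29.1
tool_pos: [0.528, -0.119, 0.1706]
tcp_rot: [0.035, 0.999, 0.0, 0.001]
contact_force: [0.4, -0.1, -1.0]
width: 0.0433
grip_force: 51.7
```

```bash
python3 st.py .5255 -.174 .17 86;  python3 - <<'E'
from h import *
p=snap('top');traycrop(p,'tray2.png');print([(round(x['p'],2),np.round(x['xyz'],3).tolist()) for q in('tray','bobbin1') for x in arm.boxes_of(p,q)])
E
```

```text
[ 0.528  -0.119   0.1706] 86.0 0.043255576013671755 51.72332525253296
[-0.0013 -0.055   0.0006  0.0126]

[(0.56, [0.493, -0.232, 0.008]), (0.54, [0.495, 0.462, 0.034]), (0.5, [0.394, 0.487, 0.033]), (0.49, [0.522, 0.635, 0.031]), (0.37, [0.501, 0.268, 0.062])]
```

Call:
{"fn": "move_arm", "kwargs": {"deltas": [{"delta_pos": [-0.001, -0.035, 0], "spin": 0, "claw": 0.03}, {"delta_pos": [-0.001, -0.055, 0.02], "spin": 0, "claw": 0.03}, {"delta_pos": [-0.001, -0.055, 0.06], "spin": 0, "claw": 0.03}, {"delta_pos": [-0.001, -0.055, 0.1], "spin": 0, "claw": 0.03}, {"delta_pos": [-0.001, -0.055, 0.125], "spin": 0, "claw": 0.03}, {"delta_pos": [-0.001, -0.055, 0.131], "spin": 0, "claw": 0.03}, {"delta_pos": [-0.001, -0.055, 0.131], "spin": 0, "claw": 0.03}, {"delta_pos": [-0.001, -0.055, 0.131], "spin": 0, "claw": 0.06}, {"delta_pos": [-0.001, -0.055, 0.131], "spin": 0, "claw": 0.06}, {"delta_pos": [-0.001, -0.055, 0.131], "spin": 0, "claw": 0.06}, {"delta_pos": [-0.001, -0.055, 0.09], "spin": 0, "claw": 0.06}, {"delta_pos": [-0.001, -0.055, 0.04], "spin": 0, "claw": 0.06}]}}

```text
time: 30.45
tool_pos: [0.5235, -0.1716, 0.1275]
tcp_rot: [0.035, 0.999, 0.001, -0.003]
contact_force: [0.5, -1.4, 0.1]
width: 0.06
grip_force: 0.0
```

```bash
python3 st.py .44 .03 .3 90
```

```text
[ 0.5235 -0.1716  0.1275] 86.0 0.05995771002077956 0.0
[ 0.0974  0.1953 -0.1725 -4.0057]
```

Call:
{"fn": "move_arm", "kwargs": {"deltas": [{"delta_pos": [0.0, 0.0, -0.04], "spin": 8, "claw": 0.05}, {"delta_pos": [0.015, 0.03, -0.08], "spin": 16, "claw": 0.05}, {"delta_pos": [0.03, 0.06, -0.11], "spin": 24, "claw": 0.05}, {"delta_pos": [0.045, 0.09, -0.14], "spin": 32, "claw": 0.05}, {"delta_pos": [0.06, 0.12, -0.17], "spin": 40, "claw": 0.05}, {"delta_pos": [0.075, 0.15, -0.17], "spin": 48, "claw": 0.05}, {"delta_pos": [0.09, 0.175, -0.17], "spin": 56, "claw": 0.05}, {"delta_pos": [0.097, 0.195, -0.17], "spin": 64, "claw": 0.05}, {"delta_pos": [0.097, 0.195, -0.17], "spin": 72, "claw": 0.05}, {"delta_pos": [0.097, 0.195, -0.17], "spin": 80, "claw": 0.05}, {"delta_pos": [0.097, 0.195, -0.17], "spin": 88, "claw": 0.05}, {"delta_pos": [0.097, 0.195, -0.17], "spin": 88, "claw": 0.05}]}}

```text
time: 31.65
tool_pos: [0.4422, 0.0289, 0.2998]
tcp_rot: [0.719, 0.695, 0.0, 0.0]
contact_force: [-0.8, 0.8, -0.7]
width: 0.0498
grip_force: 0.0
```

```bash
python3 st.py
python3 - <<'E'
from h import *
p=snap('top');print([(round(x['p'],2),np.round(x['xyz'],3).tolist()) for q in('tray','bobbin1') for x in arm.boxes_of(p,q)])
p=snap('wrist','w5.png');print([(round(x['p'],2),np.round(x['xyz'],3).tolist()) for q in('gauge_knob','gauge') for x in arm.boxes_of(p,q)])
print(np.round(p['extrinsics'],3).tolist())
a=metric(p,.5,.05,.094,.1,2800)
cv2.imwrite('pics/m5.png',a)
for X in([.4955,.0387,.094],[.4955,.0387,.06]): print(fproj(p,np.array(X)))
E
```

```text
[0.4422 0.0289 0.2998] -2.0 0.04981108206966494 0.0
[(0.96, [0.515, -0.242, 0.006]), (0.63, [0.589, -0.279, 0.039]), (0.75, [0.445, -0.262, 0.042]), (0.74, [0.493, 0.464, 0.032]), (0.65, [0.598, -0.177, 0.045]), (0.62, [0.514, -0.266, 0.042]), (0.54, [0.526, -0.177, 0.042]), (0.54, [0.521, 0.635, 0.032]), (0.49, [0.396, 0.487, 0.036]), (0.48, [0.588, -0.28, 0.038])]
[(0.57, [0.497, 0.079, 0.059]), (0.74, [0.498, 0.079, 0.061]), (0.21, [0.444, -0.254, 0.041])]
[[0.999, -0.031, -0.01, 0.445], [-0.033, -0.948, -0.318, 0.111], [0.0, 0.318, -0.948, 0.42], [0.0, 0.0, 0.0, 1.0]]
[332.53233831 176.46756411]
[328.03185682 170.0897151 ]
```

View pics/w5.png

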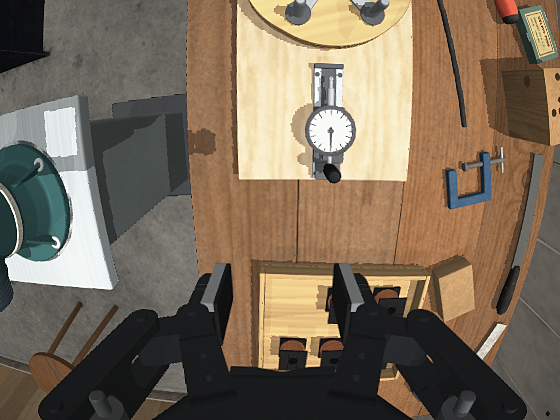

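All five bobbins are in the tray. The knob's top shows at (332,174), where I predicted it: world about (0.495,0.040). The needle points toward the knob at zero. Going to grip the knob.

```bash
python3 st.py .495 .040 .092 -2
```

```text
[0.4423 0.0287 0.2994] -1.9 0.049878686091257986 0.0
[0.0131 0.0523 0.2074 0.0509]
```

Call:
{"fn": "move_arm", "kwargs": {"deltas": [{"delta_pos": [0.006, 0.025, 0.04], "spin": 0, "claw": 0.04}, {"delta_pos": [0.013, 0.052, 0.07], "spin": 0, "claw": 0.04}, {"delta_pos": [0.013, 0.052, 0.11], "spin": 0, "claw": 0.04}, {"delta_pos": [0.013, 0.052, 0.15], "spin": 0, "claw": 0.04}, {"delta_pos": [0.013, 0.052, 0.175], "spin": 0, "claw": 0.04}, {"delta_pos": [0.013, 0.052, 0.195], "spin": 0, "claw": 0.04}, {"delta_pos": [0.013, 0.052, 0.206], "spin": 0, "claw": 0.04}, {"delta_pos": [0.013, 0.052, 0.207], "spin": 0, "claw": 0.04}, {"delta_pos": [0.013, 0.052, 0.207], "spin": 0, "claw": 0.01}, {"delta_pos": [0.013, 0.052, 0.207], "spin": 0, "claw": 0.01}, {"delta_pos": [0.013, 0.052, 0.207], "spin": 0, "claw": 0.01}, {"delta_pos": [0.013, 0.052, 0.207], "spin": 0, "claw": 0.01}], "newtons": 40}}

```text
time: 33.15
tool_pos: [0.4967, 0.0398, 0.094]
tcp_rot: [0.719, 0.695, 0.002, 0.002]
contact_force: [6.0, -0.3, -0.9]
width: 0.0147
grip_force: 39.1
```

Call:
{"fn": "move_arm", "kwargs": {"deltas": [{"delta_pos": [0.008, 0, 0], "spin": 0, "claw": 0.01}, {"delta_pos": [0.016, 0, 0], "spin": 0, "claw": 0.01}, {"delta_pos": [0.024, 0, 0], "spin": 0, "claw": 0.01}, {"delta_pos": [0.031, 0, 0], "spin": 0, "claw": 0.01}, {"delta_pos": [0.035, 0, 0], "spin": 0, "claw": 0.01}, {"delta_pos": [0.037, 0, 0], "spin": 0, "claw": 0.01}, {"delta_pos": [0.037, 0, 0], "spin": 0, "claw": 0.01}, {"delta_pos": [0.037, 0, 0], "spin": 0, "claw": 0.01}]}}

```text
time: 33.95
tool_pos: [0.4979, 0.0753, 0.094]
tcp_rot: [0.719, 0.695, 0.001, 0.003]
contact_force: [4.2, -3.6, -0.9]
width: 0.0145
grip_force: 39.2
```

Call:
{"fn": "move_arm", "kwargs": {"deltas": [{"delta_pos": [0.002, 0, 0], "spin": 0, "claw": 0.01}, {"delta_pos": [0.004, 0, 0], "spin": 0, "claw": 0.01}, {"delta_pos": [0.004, 0, 0], "spin": 0, "claw": 0.01}]}}

```text
time: 34.25
tool_pos: [0.498, 0.0761, 0.094]
tcp_rot: [0.72, 0.694, -0.002, 0.005]
contact_force: [4.4, -13.8, 0.8]
width: 0.0143
grip_force: 39.3
```

At the stop: the force rose to 14 N with under 1 mm of motion. Releasing, rising and reading the dial.

Call:
{"fn": "move_arm", "kwargs": {"deltas": [{"delta_pos": [0.002, 0, 0], "spin": 0, "claw": 0.04}, {"delta_pos": [0.002, 0, 0], "spin": 0, "claw": 0.04}, {"delta_pos": [0.002, 0, 0], "spin": 0, "claw": 0.04}, {"delta_pos": [0.002, 0, -0.03], "spin": 0, "claw": 0.04}, {"delta_pos": [0.002, 0, -0.07], "spin": 0, "claw": 0.04}, {"delta_pos": [0.002, 0, -0.11], "spin": 0, "claw": 0.04}, {"delta_pos": [0.0, 0, -0.15], "spin": 0, "claw": 0.04}, {"delta_pos": [0.04, 0, -0.18], "spin": 0, "claw": 0.03}, {"delta_pos": [0.08, 0, -0.18], "spin": 0, "claw": 0.03}, {"delta_pos": [0.12, 0, -0.18], "spin": 0, "claw": 0.03}, {"delta_pos": [0.14, 0, -0.18], "spin": 0, "claw": 0.03}, {"delta_pos": [0.14, 0, -0.18], "spin": 0, "claw": 0.03}]}}

```text
time: 35.45
tool_pos: [0.5002, 0.2236, 0.2719]
tcp_rot: [0.718, 0.696, -0.0, -0.001]
contact_force: [0.0, -0.7, -0.2]
width: 0.03
grip_force: 0.0
```

```bash
python3 st.py
python3 - <<'E'
from h import *
p=snap('wrist','w6.png');print(wang(p),np.round(p['extrinsics'],3).tolist())
t=metric(p,.505,.2745,.06,.11,2700);cv2.imwrite('pics/m6.png',t)
d=metric(p,.5,.115,.059,.05,5000)
c=cv2.resize(np.hstack([cv2.resize(t,(500,500)),d]),(800,400));cv2.imwrite('pics/c6.png',c)
E
```

```text
[0.5002 0.2236 0.2719] -1.7 0.030013497671744084 0.0
(np.float64(19.53816753420173), np.float64(73.70333333333329)) [[1.0, -0.028, -0.011, 0.503], [-0.03, -0.948, -0.317, 0.306], [-0.001, 0.318, -0.948, 0.393], [0.0, 0.0, 0.0, 1.0]]
```

View pics/c6.png

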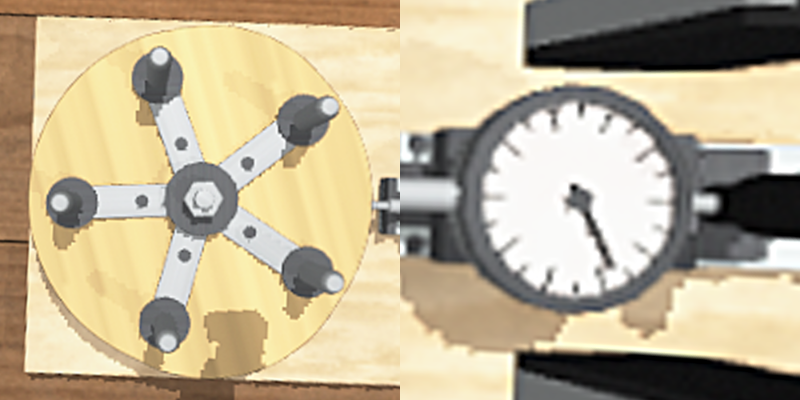

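The dial reads about 65° clockwise from zero, or 1.14 rad, so the true part of the rim is at the plunger and the gauge is in. I'll estimate the rim profile from this image to know which way to turn.

```bash
cat >> h.py <<'E'
def rim(p,ax=AX,z=.06):
    im=cv2.GaussianBlur(np.asarray(p['image']),(0,0),.6).astype(np.float32)
    th=np.arange(0,360,3.);r=np.arange(.086,.107,.0005)
    T=np.deg2rad(th)[:,None]
    X=np.stack([ax[0]+r*np.cos(T),ax[1]+r*np.sin(T),np.full((len(th),len(r)),z)],-1)
    m=fproj(p,X).astype(np.float32)
    s=cv2.remap(im,m[...,0],m[...,1],cv2.INTER_LINEAR)
    g=np.abs(s[:,4:]-s[:,:-4]).sum(-1)
    return th,r[2:-2][g.argmax(1)],g.max(1)
E
python3 - <<'E'
from h import *
p=snap('wrist')
th,r,g=rim(p)
# fit r = R + centre offset, robustly
from scipy.optimize import least_squares
f=lambda q:(q[0]+q[1]*np.cos(np.deg2rad(th))+q[2]*np.sin(np.deg2rad(th))-r)*1e3
q=least_squares(f,[.095,0,0],loss='soft_l1',f_scale=.5).x;print(q)
for a in range(0,120,20): print(th[a],np.round(-f(q)[a:a+20],1).tolist())
print(np.round(g).astype(int).tolist())
E
```

```text
[ 0.09752833 -0.00063871  0.00078433]
0.0 [1.1, 1.6, 2.0, 3.0, 3.9, 5.4, 7.3, 8.8, -1.3, -1.8, -1.9, -1.4, -4.0, -4.0, -2.1, -1.6, -2.2, -2.2, -2.3, -2.3]
60.0 [7.6, 4.6, 2.5, 0.5, -1.1, -1.6, -4.2, -3.7, -4.2, -3.8, -3.8, -4.3, -3.9, -3.9, -1.9, -1.0, 0.5, 2.5, 4.5, 7.5]
120.0 [-1.0, -5.0, -0.5, 0.5, 0.5, 1.0, 2.0, 2.0, -5.0, 2.0, 2.5, 1.5, 7.6, 5.1, 3.6, 2.2, 1.2, 0.7, -0.7, -0.7]
180.0 [-0.2, 0.4, -11.1, 1.5, 3.0, 4.6, 6.6, 8.2, -5.8, -0.2, 1.8, 0.9, 1.4, -1.0, -2.0, -0.4, -0.9, -1.3, -9.3, -5.2]
240.0 [-5.7, -1.6, -1.6, -1.5, -1.5, -1.4, 1.6, -2.4, 1.7, 8.2, 1.8, 2.3, 3.3, -0.7, -0.6, -0.6, -1.1, -1.1, -0.6, -0.5]
300.0 [-0.5, -4.0, -1.0, -5.5, -0.5, -0.0, -0.0, 0.5, 1.4, 1.4, 1.4, 1.4, 9.4, 7.3, 5.3, 4.3, 2.8, 2.7, 1.7, 1.7]
[258, 240, 297, 315, 270, 302, 236, 258, 74, 75, 59, 72, 63, 51, 70, 112, 96, 91, 85, 117, 255, 335, 327, 266, 244, 183, 211, 209, 210, 225, 239, 256, 236, 236, 214, 296, 275, 300, 351, 289, 181, 175, 148, 174, 154, 151, 138, 149, 141, 144, 147, 141, 381, 325, 196, 194, 236, 184, 365, 324, 329, 129, 167, 145, 162, 228, 362, 332, 116, 45, 74, 77, 74, 76, 53, 92, 89, 56, 174, 96, 85, 79, 88, 55, 86, 78, 165, 195, 184, 130, 247, 345, 334, 88, 68, 68, 44, 62, 48, 48, 77, 92, 105, 132, 46, 79, 87, 117, 52, 65, 72, 98, 261, 250, 298, 319, 280, 243, 259, 295]
```

The rim edge isn't clean enough against the board, so I'll turn the wheel and read the dial. I'll grip post 5 (235.5°) with tool y at about 95°, so that the wrist camera sees the dial during the turn.

```bash
python3 st.py .4655 .2165 .17 94.3
cat > circ.py <<'E'
# circ.py ang_from ang_to n yaw: tool deltas along post circle
import sys,numpy as np
a0,a1,n,y=map(float,sys.argv[1:5]);y=np.deg2rad(y)
P=lambda a:.07*np.array([np.cos(np.deg2rad(a)),np.sin(np.deg2rad(a))])
for i in range(1,int(n)+1):
    d=P(a0+(a1-a0)*i/n)-P(a0)
    print(np.round([d@[np.cos(y+np.pi/2),np.sin(y+np.pi/2)],d@[np.cos(y),np.sin(y)]],4).tolist())
E
python3 circ.py 235.6 280.6 9 94.3
```

```text
[0.5006 0.221  0.272 ] -1.9 0.02992249560143326 0.0
[-5.7000e-03 -3.4900e-02  1.0200e-01 -9.6226e+01]

[-0.0049, -0.0036]
[-0.0102, -0.0068]
[-0.0156, -0.0095]
[-0.0213, -0.0117]
[-0.0272, -0.0134]
[-0.0332, -0.0146]
[-0.0392, -0.0152]
[-0.0454, -0.0154]
[-0.0514, -0.0149]
```

Call:
{"fn": "move_arm", "kwargs": {"deltas": [{"delta_pos": [-0.0057, -0.035, 0], "spin": -8, "claw": 0.04}, {"delta_pos": [-0.0057, -0.035, 0], "spin": -16, "claw": 0.04}, {"delta_pos": [-0.0057, -0.035, 0], "spin": -24, "claw": 0.04}, {"delta_pos": [-0.0057, -0.035, 0.02], "spin": -32, "claw": 0.04}, {"delta_pos": [-0.0057, -0.035, 0.04], "spin": -40, "claw": 0.04}, {"delta_pos": [-0.0057, -0.035, 0.06], "spin": -48, "claw": 0.04}, {"delta_pos": [-0.0057, -0.035, 0.08], "spin": -56, "claw": 0.04}, {"delta_pos": [-0.0057, -0.035, 0.1], "spin": -64, "claw": 0.04}, {"delta_pos": [-0.0057, -0.035, 0.1], "spin": -72, "claw": 0.04}, {"delta_pos": [-0.0057, -0.035, 0.1], "spin": -80, "claw": 0.04}, {"delta_pos": [-0.0057, -0.035, 0.1], "spin": -88, "claw": 0.04}, {"delta_pos": [-0.0057, -0.035, 0.1], "spin": -96, "claw": 0.04}]}}

```text
time: 36.75
tool_pos: [0.4658, 0.2149, 0.1724]
tcp_rot: [-0.037, 0.999, -0.0, -0.0]
contact_force: [0.7, 0.1, 0.3]
width: 0.0398
grip_force: 0.0
```

```bash
python3 -c "
from h import *
p=snap('wrist');print(wang(p))"; python3 st.py .4655 .2165 .10 94.3
```

```text
(np.float64(20.306437033754705), np.float64(62.05016666666664))
[0.4658 0.215  0.1724] 94.4 0.04004987765035042 0.0
[0.0002 0.0016 0.0724 0.1151]
```

Call:
{"fn": "move_arm", "kwargs": {"deltas": [{"delta_pos": [0, 0.001, 0.03], "spin": 0, "claw": 0.04}, {"delta_pos": [0, 0.001, 0.055], "spin": 0, "claw": 0.04}, {"delta_pos": [0, 0.001, 0.072], "spin": 0, "claw": 0.04}, {"delta_pos": [0, 0.001, 0.072], "spin": 0, "claw": 0.04}, {"delta_pos": [0, 0.001, 0.072], "spin": 0, "claw": 0.006}, {"delta_pos": [0, 0.001, 0.072], "spin": 0, "claw": 0.006}, {"delta_pos": [0, 0.001, 0.072], "spin": 0, "claw": 0.006}, {"delta_pos": [0, 0.001, 0.072], "spin": 0, "claw": 0.006}, {"delta_pos": [0, 0.001, 0.072], "spin": 0, "claw": 0.006}], "newtons": 25}}

```text
time: 37.7
tool_pos: [0.4665, 0.2166, 0.1019]
tcp_rot: [-0.035, 0.999, -0.001, 0.001]
contact_force: [-1.2, -4.7, 6.1]
width: 0.0113
grip_force: 25.6
```

Call:
{"fn": "move_arm", "kwargs": {"deltas": [{"delta_pos": [-0.0049, -0.0036, 0], "spin": 0, "claw": 0.006}, {"delta_pos": [-0.0102, -0.0068, 0], "spin": 0, "claw": 0.006}, {"delta_pos": [-0.0156, -0.0095, 0], "spin": 0, "claw": 0.006}, {"delta_pos": [-0.0213, -0.0117, 0], "spin": 0, "claw": 0.006}, {"delta_pos": [-0.0272, -0.0134, 0], "spin": 0, "claw": 0.006}, {"delta_pos": [-0.0332, -0.0146, 0], "spin": 0, "claw": 0.006}, {"delta_pos": [-0.0392, -0.0152, 0], "spin": 0, "claw": 0.006}, {"delta_pos": [-0.0454, -0.0154, 0], "spin": 0, "claw": 0.006}, {"delta_pos": [-0.0514, -0.0149, 0], "spin": 0, "claw": 0.006}, {"delta_pos": [-0.0514, -0.0149, 0], "spin": 0, "claw": 0.006}]}}

```text
time: 38.7
tool_pos: [0.5193, 0.205, 0.1019]
tcp_rot: [-0.035, 0.999, -0.001, 0.001]
contact_force: [-0.5, -5.3, 5.3]
width: 0.0108
grip_force: 25.6
```

```bash
cat >> h.py <<'E'
def needle(p,c=(.5008,.1207),z=.058,view=None):
    m=metric(p,c[0],c[1],z,.032,6000) # 384 px
    if view: cv2.imwrite('pics/'+view,m)
    g=cv2.GaussianBlur(cv2.cvtColor(m,cv2.COLOR_BGR2GRAY),(0,0),2).astype(np.float32)
    # recentre on white dial
    wm=(g>150).astype(np.uint8);wm=cv2.morphologyEx(wm,cv2.MORPH_CLOSE,np.ones((25,25)))
    cs=max(cv2.findContours(wm,0,2)[0],key=cv2.contourArea)
    (cu,cv_),rad=cv2.minEnclosingCircle(cs)
    th=np.arange(0,360,2.);T=np.deg2rad(th)[:,None];r=np.arange(.3,.68,.02)*138
    if not 100<rad<165: cu=cv_=192
    s=cv2.remap(g,(cu+r*np.cos(T)).astype(np.float32),(cv_+r*np.sin(T)).astype(np.float32),cv2.INTER_LINEAR).mean(1)
    i=s.argmin();return dict(rad=round(float(np.deg2rad(th[i])),2),dark=float(s[i]),med=float(np.median(s)),c=(round(cu),round(cv_),round(rad)))
E
cat > nd.py <<'E'
import sys
from h import *
p=snap('wrist');n=needle(p,view=sys.argv[1] if len(sys.argv)>1 else None)
t=arm.read_state()['tool_pos'];print(n,'post ang',np.degrees(np.arctan2(t[1]-AX[1],t[0]-AX[0]))%360,np.hypot(t[1]-AX[1],t[0]-AX[0]),'wang',wang(p)[0],t)
E
python3 nd.py n1.png; python3 circ.py 281 326 9 94.3
```

```text
{'rad': 1.92, 'dark': 34.40117263793945, 'med': 229.59075927734375, 'c': (192, 192, 225)} post ang 281.5782738106269 0.07094071075509098 wang 61.36484604989509 [0.51923826 0.20500283 0.10189993]
[-0.006, 0.001]
[-0.0119, 0.0025]
[-0.0177, 0.0045]
[-0.0233, 0.007]
[-0.0286, 0.01]
[-0.0337, 0.0134]
[-0.0384, 0.0173]
[-0.0428, 0.0215]
[-0.0468, 0.0261]
```

View pics/n1.png

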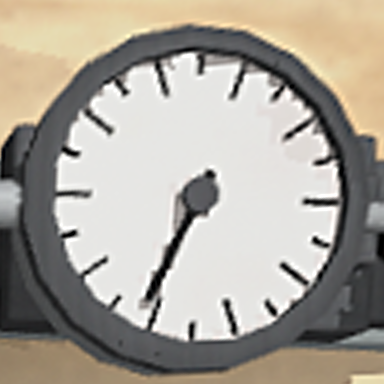

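The needle stands at about 115°, so about 2.0 rad, and the automatic reading agrees. It is rising; continuing counter-clockwise.

Call:
{"fn": "move_arm", "kwargs": {"deltas": [{"delta_pos": [-0.006, 0.001, 0], "spin": 0, "claw": 0.006}, {"delta_pos": [-0.0119, 0.0025, 0], "spin": 0, "claw": 0.006}, {"delta_pos": [-0.0177, 0.0045, 0], "spin": 0, "claw": 0.006}, {"delta_pos": [-0.0233, 0.007, 0], "spin": 0, "claw": 0.006}, {"delta_pos": [-0.0233, 0.007, 0], "spin": 0, "claw": 0.006}]}}

```text
time: 39.25
tool_pos: [0.5434, 0.2119, 0.102]
tcp_rot: [-0.035, 0.999, -0.003, 0.003]
contact_force: [2.3, -9.3, 3.5]
width: 0.0112
grip_force: 25.6
```

```bash
python3 nd.py n2.png
```

```text
{'rad': 3.87, 'dark': 20.176319122314453, 'med': 232.40817260742188, 'c': (192, 192, 271)} post ang 301.56197351438095 0.07343168768524175 wang 8.186810327778538 [0.54343565 0.21193073 0.10194748]
```

Call:
{"fn": "move_arm", "kwargs": {"deltas": [{"delta_pos": [-0.0053, 0.003, 0], "spin": 0, "claw": 0.006}, {"delta_pos": [-0.0104, 0.0064, 0], "spin": 0, "claw": 0.006}, {"delta_pos": [-0.0151, 0.0103, 0], "spin": 0, "claw": 0.006}, {"delta_pos": [-0.0195, 0.0145, 0], "spin": 0, "claw": 0.006}, {"delta_pos": [-0.0235, 0.0191, 0], "spin": 0, "claw": 0.006}, {"delta_pos": [-0.0235, 0.0191, 0], "spin": 0, "claw": 0.006}]}}

```text
time: 39.9
tool_pos: [0.5691, 0.2309, 0.1021]
tcp_rot: [-0.034, 0.999, -0.004, 0.007]
contact_force: [12.3, -13.1, -1.0]
width: 0.0112
grip_force: 24.4
```

```bash
python3 nd.py n3.png;python3 circ.py 326 366 8 94.3
```

```text
{'rad': 3.8, 'dark': 20.540918350219727, 'med': 236.767333984375, 'c': (192, 192, 271)} post ang 325.76295584956074 0.07753157304435475 wang 32.63812637195148 [0.56909667 0.23087934 0.10211266]
[-0.0036, 0.005]
[-0.0067, 0.0102]
[-0.0094, 0.0157]
[-0.0115, 0.0214]
[-0.0132, 0.0273]
[-0.0143, 0.0333]
[-0.0149, 0.0394]
[-0.015, 0.0455]
```

Readings are 3.87 and 3.80 rad about 24° apart, so the main peak lies between them: the lesser one tops out at 2.64. The post has slid in the grip, though. I'll release, re-measure and re-grip tangentially to turn back about 12°.

Call:
{"fn": "move_arm", "kwargs": {"deltas": [{"delta_pos": [0, 0, 0], "spin": 0, "claw": 0.04}, {"delta_pos": [0, 0, 0], "spin": 0, "claw": 0.04}, {"delta_pos": [0, 0, 0], "spin": 0, "claw": 0.04}, {"delta_pos": [0, 0, -0.03], "spin": 0, "claw": 0.04}, {"delta_pos": [0, 0, -0.06], "spin": 8, "claw": 0.04}, {"delta_pos": [0, 0, -0.085], "spin": 16, "claw": 0.04}, {"delta_pos": [0, 0, -0.085], "spin": 24, "claw": 0.04}, {"delta_pos": [0, 0, -0.085], "spin": 32, "claw": 0.04}, {"delta_pos": [0, 0, -0.085], "spin": 40, "claw": 0.04}, {"delta_pos": [0, 0, -0.085], "spin": 44, "claw": 0.04}, {"delta_pos": [0, 0, -0.085], "spin": 44, "claw": 0.04}]}}

```text
time: 41.05
tool_pos: [0.5625, 0.2361, 0.1852]
tcp_rot: [0.341, 0.94, 0.0, -0.0]
contact_force: [-0.5, -0.1, -0.2]
width: 0.0398
grip_force: 0.0
```

```bash
python3 nd.py n4.png
python3 - <<'E'
from h import *
p=snap('wrist');a=wang(p)[0];print(a)
for ax in[(.505,.2715),(.505,.2775),(.502,.2745),(.508,.2745)]: print(ax,wang(p,ax))
m=metric(p,.52,.24,.112,.1,2000)
n=cv2.resize(cv2.imread('pics/n4.png'),(400,400));cv2.imwrite('pics/c7.png',np.hstack([m,n]))
E
python3 st.py
```

```text
{'rad': 3.8, 'dark': 27.10595703125, 'med': 238.4520263671875, 'c': (192, 192, 271)} post ang 326.20667872929897 0.06925391835962891 wang 33.08178509157633 [0.56255342 0.23598106 0.18520529]
33.07809711926153
(0.505, 0.2715) (np.float64(33.568634093145015), np.float64(58.02599999999994))
(0.505, 0.2775) (np.float64(32.70242374478442), np.float64(57.84083333333338))
(0.502, 0.2745) (np.float64(32.42514590957104), np.float64(55.77183333333336))
(0.508, 0.2745) (np.float64(33.592182397602514), np.float64(63.3276666666667))
[0.5626 0.2359 0.1852] 50.1 0.03980382977954325 0.0
```

View pics/c7.png

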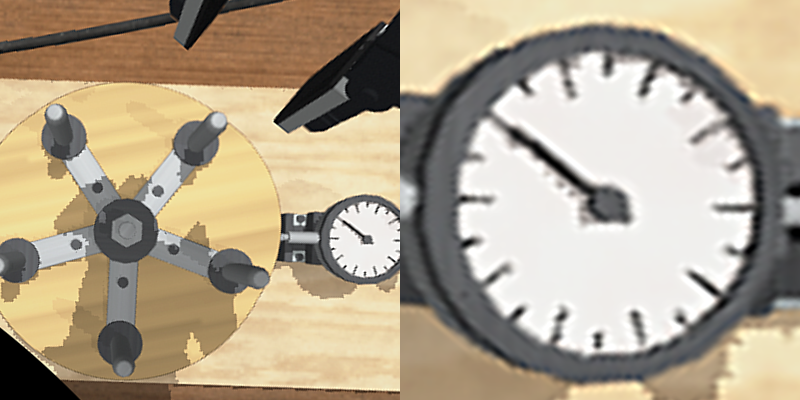

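Needle at about 219°, or 3.82 rad: this is the main hump, near its top and already past 3.6. The peak should be about 12° back clockwise. Re-gripping the post at 321° tangentially.

```bash
python3 st.py .5595 .2305 .10 50; python3 circ.py 321 309 4 50
```

```text
[0.5626 0.2359 0.1852] 50.1 0.03980382977954325 0.0
[-0.001  -0.0061  0.0852  0.1247]

[0.0, -0.0037]
[0.0003, -0.0073]
[0.0007, -0.011]
[0.0013, -0.0146]
```

Call:
{"fn": "move_arm", "kwargs": {"deltas": [{"delta_pos": [-0.001, -0.006, 0.03], "spin": 0, "claw": 0.04}, {"delta_pos": [-0.001, -0.006, 0.06], "spin": 0, "claw": 0.04}, {"delta_pos": [-0.001, -0.006, 0.08], "spin": 0, "claw": 0.04}, {"delta_pos": [-0.001, -0.006, 0.085], "spin": 0, "claw": 0.04}, {"delta_pos": [-0.001, -0.006, 0.085], "spin": 0, "claw": 0.006}, {"delta_pos": [-0.001, -0.006, 0.085], "spin": 0, "claw": 0.006}, {"delta_pos": [-0.001, -0.006, 0.085], "spin": 0, "claw": 0.006}, {"delta_pos": [-0.001, -0.006, 0.085], "spin": 0, "claw": 0.006}, {"delta_pos": [-0.001, -0.006, 0.085], "spin": 0, "claw": 0.006}]}}

```text
time: 42.05
tool_pos: [0.5606, 0.2304, 0.1018]
tcp_rot: [0.342, 0.94, 0.001, 0.001]
contact_force: [0.8, 1.0, 2.5]
width: 0.0115
grip_force: 25.6
```

```bash
python3 nd.py
```

```text
{'rad': 3.77, 'dark': 21.150096893310547, 'med': 238.23651123046875, 'c': (192, 192, 271)} post ang 321.55603586850793 0.07094706296089032 wang 33.98821119745218 [0.56056692 0.23038874 0.10179291]
```

Call:
{"fn": "move_arm", "kwargs": {"deltas": [{"delta_pos": [0, -0.0037, 0], "spin": 0, "claw": 0.006}, {"delta_pos": [0.0003, -0.0073, 0], "spin": 0, "claw": 0.006}, {"delta_pos": [0.0007, -0.011, 0], "spin": 0, "claw": 0.006}, {"delta_pos": [0.0013, -0.0146, 0], "spin": 0, "claw": 0.006}, {"delta_pos": [0.0013, -0.0146, 0], "spin": 0, "claw": 0.006}, {"delta_pos": [0.0013, -0.0146, 0], "spin": 0, "claw": 0.006}]}}

```text
time: 42.7
tool_pos: [0.5513, 0.2194, 0.1018]
tcp_rot: [0.342, 0.94, 0.001, 0.002]
contact_force: [5.6, -0.9, 3.9]
width: 0.0111
grip_force: 25.8
```

```bash
python3 nd.py
```

```text
{'rad': 4.22, 'dark': 19.685840606689453, 'med': 236.21307373046875, 'c': (192, 192, 271)} post ang 310.02493198343416 0.07191930175562285 wang 21.38978011936128 [0.55125281 0.21942674 0.10176899]
```

The needle reads 4.2 rad, the greatest value. Releasing and backing well clear, then a final check.

Call:
{"fn": "move_arm", "kwargs": {"deltas": [{"delta_pos": [0, 0, 0], "spin": 0, "claw": 0.04}, {"delta_pos": [0, 0, 0], "spin": 0, "claw": 0.04}, {"delta_pos": [0, 0, 0], "spin": 0, "claw": 0.04}, {"delta_pos": [0, 0, -0.03], "spin": 0, "claw": 0.04}, {"delta_pos": [0, 0, -0.06], "spin": 0, "claw": 0.04}, {"delta_pos": [0, 0, -0.1], "spin": 0, "claw": 0.04}, {"delta_pos": [0, 0, -0.14], "spin": 0, "claw": 0.04}, {"delta_pos": [0, 0, -0.18], "spin": 0, "claw": 0.04}, {"delta_pos": [0, 0, -0.2], "spin": 0, "claw": 0.04}, {"delta_pos": [0, 0, -0.2], "spin": 0, "claw": 0.04}, {"delta_pos": [0, 0, -0.2], "spin": 0, "claw": 0.04}, {"delta_pos": [0, 0, -0.2], "spin": 0, "claw": 0.04}]}}

```text
time: 43.95
tool_pos: [0.5486, 0.2196, 0.2972]
tcp_rot: [0.342, 0.94, -0.002, -0.002]
contact_force: [0.0, -0.4, -0.3]
width: 0.04
grip_force: 0.0
```

```bash
python3 nd.py
python3 - <<'E'
from h import *
p=snap('top');print([(q,round(x['p'],2),np.round(x['xyz'],3).tolist()) for q in('tray','bobbin1','sanding_block','c_clamp') for x in arm.boxes_of(p,q)])
s=arm.read_state();print(s['time'],s['contact_force'])
E
```

```text
{'rad': 4.22, 'dark': 61.85991287231445, 'med': 246.4609375, 'c': (192, 192, 271)} post ang 308.447310499722 0.07015278972864747 wang 22.094099333159118 [0.54862063 0.21955772 0.29720197]
[('tray', 0.85, [0.511, -0.227, 0.007]), ('bobbin1', 0.66, [0.595, -0.173, 0.043]), ('bobbin1', 0.63, [0.445, -0.262, 0.04]), ('bobbin1', 0.59, [0.527, -0.172, 0.04]), ('bobbin1', 0.59, [0.521, 0.638, 0.03]), ('bobbin1', 0.55, [0.395, 0.491, 0.032]), ('bobbin1', 0.52, [0.585, -0.276, 0.038]), ('bobbin1', 0.52, [0.495, 0.461, 0.035]), ('bobbin1', 0.47, [0.514, -0.266, 0.042]), ('sanding_block', 0.94, [0.714, -0.162, 0.029]), ('c_clamp', 0.76, [0.732, 0.007, 0.007]), ('c_clamp', 0.66, [0.512, 0.267, 0.063]), ('c_clamp', 0.46, [0.599, -0.175, 0.044])]
44.25 [-0.44639995  0.68803377 -0.53563007]
```

All five bobbins are in the tray, the tools are where they started, and the needle reads 4.2 rad with the arm clear. Handing in.

```bash
python3 -c "
from cell import arm;print(arm.sign_off())"
```

```text
the job is handed in; nothing more can be done
None
```

The job is handed in: all five bobbins are in the tray, the gauge is in at its stop, the needle reads about 4.2 rad (the greatest) with the highest part of the rim at the plunger, and the arm is clear; no verdict came back.

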